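# Reset the pressure of the bench air unit and lock it

## Robot

A 6-joint arm with a two-finger parallel gripper is mounted at the origin on a cart in front of the work surface, level with it; the furniture and walls round the work are solid. World frame = base frame: x ahead of the robot, y to its left, z up, the work surface at z = 0. Lengths are in m, angles in degrees, forces in N, time in s.
With the tool pointing down it reaches from about 0.4 to 0.825 m from the base axis. Payload 7 kg.
Tool frame: the origin (TCP) lies midway between the tips of the shut fingers; the grasp point (between the pads) lies 19 mm behind it; z points along the fingers, y is the line along which they close (so a half turn about z gives the same grasp; the last joint's range is limited). The gripper opens to 88 mm and grips with 3 to 60 N. Pads are 19 mm wide; open, the fingers measure 130 mm over their backs; the gripper's body (78 mm by 193 mm) begins 47 mm behind the grasp point.
Start: joints at [-47.664, 20.546, 0.682, 0, -70.136, -16.507], TCP at [0.294, -0.608, 0.227] pointing down, gripper open.
Joint ranges: [-176.03, 176.03], [-82.01, 121.73], [-58.28, 71.71], [-173.87, 95.51], [-174.79, -0.11], [-173.66, 173.66]. Speed limits (degrees/s): [136.94, 136.94, 172.46, 180, 180, 180].

## Interface

Orientations are given as [roll, pitch, yaw] about the fixed x, y, z axes, in that order (R = Rz(yaw) Ry(pitch) Rx(roll)).
In Python, from plant import r gives the robot as it stands. The module is installed in compiled form; this text tells all that it offers.
- The arm moves only by the tool play_rows, never from a script. Its argument "rows" is a list of rows, each an object with "slide": the shift along the tool's x, y, z as a fraction of full scale, a list of three; "delta_rot": the turn, a rotation vector about the tool's x, y, z as a fraction of full scale, a list of three; "fingers": the opening, from -1 (shut) to 1 (fully open). In form: [{"slide": [x, y, z], "delta_rot": [rx, ry, rz], "fingers": fingers}, ...]. A call has 1 to 8 rows; each row shifts and turns the commanded pose from where the row before left it, along the tool's axes as they then stand; what a row does not reach is not made up. Full scale, the value 1, is 0.15 m for a shift and 0.08 rad for a turn. A row lasts 1/8 s, in which the tool goes at most 62.5 mm and 10.7 degrees, less where a joint would pass 70% of its speed; a pose out of reach is approached as far as the arm can. A call with a number of a shift or a turn outside -1 to 1 is refused whole. A call with a gripper value outside its range is refused whole. The fingers move at their own pace and stop on an object; "squeeze" is the grip in N (left out, the last holds). Time passes only in rows, so rows that do not move let the fingers close. It gives the time, the measured TCP pose, the force, the opening and the grip force at its end, in the units of the state.
- r.get_state(): the state, without advancing time (a new reading comes with each control period).
- r.capture(name): name is "scene" or "top"; returns a dict with "image" (400x640x3 uint8, blue, green, red), "fx", "fy", "cx", "cy" (pixels), "distortion" ([k1, k2, p1, p2, k3] as OpenCV has them; the pictures are not rectified), "R" (3x3) and "t" (3): a world point X has camera coordinates R X + t. Camera axes: x right, y down, z forward; pixel columns grow to the right and rows downward; lengths in m; the calibration is good to about 2 mm. A picture is of the moment at which its call begins. There is no depth.
- r.close_job(): hands the job in; it is judged then, once.
The state is a dict: "time_s": time; "joints": joint angles; "qd": joint speeds; "joint_torque": joint torques, N m; "tcp_pos": TCP position; "eef_rot": TCP orientation; "contact_force": force on the tool from outside, world axes, zero at the start; "moment": the same for the moment, N m; "gripper_width": finger opening in m; "gripper_force": force on a finger pad.
Only numpy, scipy, OpenCV 4.12 (cv2) and the standard library are available. Lean on these libraries where they do the work, as an engineer would, in place of code of your own. Each camera call takes 0.05 s, during which the arm holds its last target. There are 200 camera calls.

## Task

The spray can stands in front of the propped-up grey air unit, in the way of its lock lever: first stand the can upright on the round mat with the green middle. Then swing the orange lever of the lock ring counterclockwise to loosen it, turn the blue regulator knob until the black gauge needle lies over the red hand, and swing the lever fully back clockwise to lock the setting. Leave the bottles, mug, hard disk and circuit board where they are.

Things in the scene. Friction and masses are not known exactly. Their poses are not given: they have to be found in the camera images.
- unit: grey air unit, fixed, 196 x 150 x 43 mm, propped up. Origin on the bench below the point where the regulator's axis meets the panel (80 mm up). x to the back, y to its left, z up. The panel slopes 35 degrees, low edge in front; the axis (up) is (-sin 35, 0, cos 35) here. Panel: front edge 75 mm down the slope from the axis (37 mm high), back edge 120 mm up it (149 mm high)
- lock_ring (a joint): knurled ring, 68 mm across, round the regulator's axis just above the panel, with one lever ending in the orange post. 0 = tight (stop, lever to the left), grows counterclockwise seen facing the panel to 1.2 rad = loose (stop, lever straight down the slope). Below about 0.4 rad a brake holds the regulator. Stays where it is left, springing back up to 0.03 rad from tight; takes 2 to 4 N at the post
- lever_post (a point): point in the orange lever post: a round post 16 mm across, parallel to the regulator's axis and 75 mm from it, from 16 to 56 mm above the panel, above the 10 mm thick lever. The point is 40 mm above the panel along the axis. z points up along the axis
- regulator (a joint): blue regulator knob, range 0 to 4.71 rad, grows clockwise seen facing the panel; the gauge needle turns with it one for one. It takes 0.06 N m to turn when the ring is loose and stays where it is left
- bar_grip (a point): point on the regulator's axis, 48 mm above the panel, in the blue knob's bar grip: 66 mm long, 16 mm thick, from 28 to 62 mm above the panel (below it a skirt 54 mm across). A white line marks one half of its top. z points up along the axis; in this frame, which turns with the knob, the white half lies along (-0.707, 0.707, 0)
- red_hand (a joint): red hand of the round 76 mm gauge on the upper part of the panel; shows the wanted reading, same scale as joint regulator, and does not move. The regulator is set when it reads the same as this
- red_hand_tip (a point): point on the red hand 30 mm from the gauge's centre, 15 mm above the panel
- needle_tip (a point): point on the black gauge needle 30 mm from the gauge's centre, 15 mm above the panel
- can_center (a point): centre of the upright loose spray can (white, green and orange print), 53 mm across, 172 mm tall, about 0.26 kg; half-way up. z is the can's own axis
- mat: round black rubber mat with a raised rim and a green middle, fixed, 112 mm across; origin at the centre of its underside, its upper face 3 mm above the bench, the rim 4 mm. Between the mat and the unit stands a fixed black soldering station, 175 mm tall, x from 0.465 to 0.68, y from -0.12 to 0.11; over the bench's right back hangs a wall unit (x above 0.568, y below -0.13, z above 0.66)
- rinse_bottle: bystander: white bottle with blue cap, 52 mm across, 110 mm tall, origin at the centre of its foot
- flux_bottle: bystander: yellow-labelled bottle with black cap, 36 mm across, 66 mm tall, origin at the centre of its foot
- mug: bystander: spotted mug, 82 mm across, 91 mm tall, origin at the centre of its foot
- hard_disk: bystander: flat hard disk 100 x 70 x 9 mm, origin at the centre of its underside
- small_board: bystander: small green circuit board, 58 x 34 x 10 mm, lying flat, origin at the centre of its underside
Not all that is in view belongs to the job. There is more than one size of the mat; the one meant has the size given above.

How it is judged:
By the outcome, as a careful person would: the job done as asked, in the order asked, and still so for the second after the job is handed in, with the robot touching nothing.
It also fails if it takes over 72 s, if anything falls off the work surface, if the arm or the gripper's body presses on something with over 40 N, if the wrist force passes 120 N, or if a joint passes its speed limit or range.

## Working session

There is one attempt and no reset: what is moved stays moved. The work goes in short steps, Python scripts to look and compute and a tool call to move; the robot and the scene stay as the last step left them, time stands still between calls to the robot, and variables do not carry over. Pictures are saved under pics/ and viewed, at most 10 in all, crops included, and the job is handed in when it is done.

Besides the shell and the picture viewer there is one more tool, called after ">>>" by a JSON object that holds its "op" and its "data", one argument or row to a line. play_rows: Moves the arm, as the interface text tells. Shift numbers are shares of 0.15 m and turn numbers shares of 0.08 rad, none past 1 either way. Its arguments: {"type":"object","properties":{"rows":{"type":"array"},"squeeze":{"type":"number"}},"required":["rows"]}

```bash
mkdir -p pics
python3 - <<'E'
from plant import r
import cv2,numpy as np
print(r.get_state())
for n in ("scene","top"):
    c=r.capture(n); cv2.imwrite(f"pics/{n}0.png",c["image"]); np.savez(f"{n}0.npz",**c)
    print(n,c["fx"],c["fy"],c["cx"],c["cy"],c["distortion"],np.round(c["R"],3).tolist(),c["t"], -np.array(c["R"]).T@c["t"])
E
```

```text
{'time_s': 0.0, 'joints': array([-4.76642489e+01,  2.05920541e+01,  6.33605956e-01, -2.01164999e-02,
       -7.01340556e+01, -1.65061972e+01]), 'qd': array([-0.04171257, -0.01482278, -0.04823438, -0.05363203,  0.02468008,
       -0.1132134 ]), 'joint_torque': array([ 9.60592624e-04, -5.82714808e+01,  2.93067062e+01,  6.99717969e+00,
        7.08267806e-03, -1.63276868e-04]), 'tcp_pos': array([ 0.29385586, -0.6071455 ,  0.22561442]), 'eef_rot': array([ 1.79905935e+02, -8.15328976e-03, -1.54177291e+02]), 'contact_force': array([-0.60627454,  0.28167461, -0.05999929]), 'moment': array([-0.01378476, -0.00606857,  0.01554824]), 'gripper_force': 0.0, 'gripper_width': 0.08761255607711181}
scene 373.78173271936834 373.78173271936834 322.7993116067255 199.50783400912042 [-0.03694665  0.          0.          0.          0.        ] [[-0.578, -0.816, 0.007], [-0.488, 0.339, -0.804], [0.654, -0.469, -0.594]] [0.25504062 0.35287531 0.97882124] [-0.31988107  0.54692846  0.86383046]
top 481.8957133299928 481.8957133299928 320.3588833390137 199.4039039262227 [0.00210478 0.         0.         0.         0.        ] [[-0.022, -1.0, 0.012], [-0.996, 0.021, -0.09], [0.09, -0.014, -0.996]] [-0.01952265  0.49271182  1.49735232] [ 0.35582896 -0.0086107   1.53574791]
```

View pics/scene0.png

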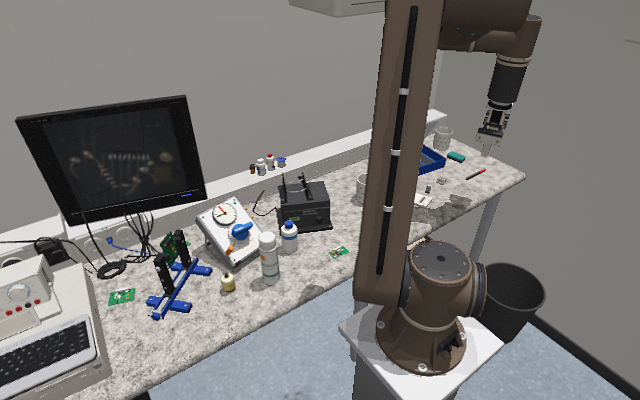

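View pics/top0.png

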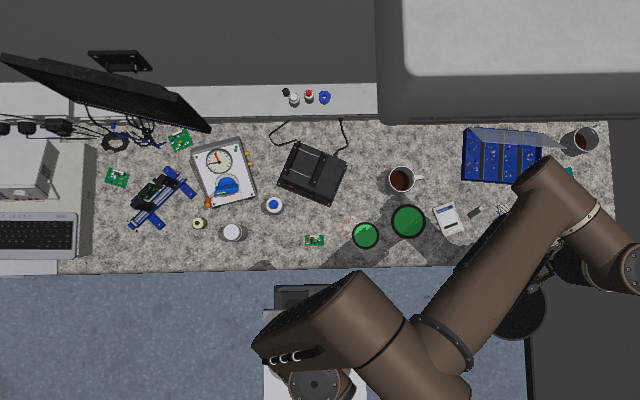

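Scene view: the unit is at (230,230), with the can at (269,258) in front of its lever. Top view: the unit is at (225,172), the can at (232,232), and two mats with green middles at (365,236) and (408,222). Next I'll zoom in and measure.

```bash
cat > h.py <<'E'
import numpy as np, cv2
def load(n): return dict(np.load(n+".npz"))
def K(c): return np.array([[c["fx"],0,c["cx"]],[0,c["fy"],c["cy"]],[0,0,1]],float)
def ray(c,px):
    p=cv2.undistortPoints(np.array([[px]],float),K(c),c["distortion"])[0,0]
    return -c["R"].T@c["t"], c["R"].T@np.array([p[0],p[1],1])
def onz(c,px,z):
    o,d=ray(c,px); return o+d*(z-o[2])/d[2]
def onplane(c,px,n,p0):
    o,d=ray(c,px); return o+d*(n@(p0-o))/(n@d)
def proj(c,X):
    return cv2.projectPoints(np.atleast_2d(np.array(X,float)),cv2.Rodrigues(c["R"])[0],c["t"],K(c),c["distortion"])[0][:,0]
def two(c1,p1,c2,p2):
    o1,d1=ray(c1,p1);o2,d2=ray(c2,p2)
    s=np.linalg.lstsq(np.c_[d1,-d2],o2-o1,rcond=None)[0]
    a,b=o1+s[0]*d1,o2+s[1]*d2
    return (a+b)/2,np.linalg.norm(a-b)
E
python3 - <<'E'
from h import *
t=load("top0");s=load("scene0")
cv2.imwrite("pics/c1.png",cv2.resize(t["image"][128:248,180:300],None,fx=5,fy=5,interpolation=cv2.INTER_CUBIC))
cv2.imwrite("pics/c2.png",cv2.resize(s["image"][185:295,190:310],None,fx=5,fy=5,interpolation=cv2.INTER_CUBIC))
hsv=cv2.cvtColor(t["image"],cv2.COLOR_BGR2HSV)
m=cv2.inRange(hsv,(45,100,40),(85,255,255))
for c in cv2.findContours(m,cv2.RETR_EXTERNAL,cv2.CHAIN_APPROX_NONE)[0]:
    if cv2.contourArea(c)>200:
        e=cv2.fitEllipse(c); print(e, onz(t,e[0],.003)); 
        (x,y),(a,b),_=e; print(np.linalg.norm(onz(t,(x-a/2,y),.003)-onz(t,(x+a/2,y),.003)))
        # dark rim extents along rows
        row=t["image"][int(round(y)),int(x)-35:int(x)+36].sum(1); print(int(x)-35,row.tolist())
E
```

```text
((365.0697021484375, 235.01461791992188), (22.223745346069336, 22.469682693481445), 140.2493133544922) [ 0.37739031 -0.16990696  0.003     ]
0.07066934014545885
330 [513, 463, 428, 410, 409, 479, 438, 400, 326, 330, 354, 381, 460, 281, 275, 369, 387, 412, 449, 450, 448, 382, 100, 139, 241, 201, 208, 204, 210, 212, 207, 207, 215, 209, 212, 208, 208, 205, 209, 207, 204, 203, 207, 206, 208, 214, 207, 81, 91, 182, 242, 221, 252, 263, 254, 260, 269, 277, 246, 299, 297, 284, 272, 277, 273, 261, 252, 240, 119, 77, 60]
((407.9825439453125, 221.0081787109375), (28.323402404785156, 28.686906814575195), 133.05322265625) [ 0.41890541 -0.30819089  0.003     ]
0.09048586801880595
372 [413, 284, 369, 393, 255, 274, 262, 265, 306, 294, 238, 234, 294, 274, 227, 238, 264, 254, 266, 57, 70, 102, 179, 206, 195, 207, 200, 197, 197, 202, 196, 200, 203, 200, 194, 196, 196, 196, 202, 199, 198, 191, 161, 169, 201, 195, 171, 163, 172, 171, 170, 68, 70, 101, 210, 235, 187, 248, 268, 445, 401, 412, 403, 430, 399, 226, 520, 535, 549, 581, 573]
((116.52850341796875, 178.1379852294922), (15.418980598449707, 24.305
[... 257 characters left out ...]
492, 429, 187, 173, 182, 235, 294, 267, 296, 208, 180, 184, 169, 161, 232, 402, 433, 464, 430, 439, 450, 392, 354, 334, 403, 342, 320, 379, 377, 370, 440, 463, 526, 518, 430, 382, 379, 404]
((180.5205078125, 140.0697784423828), (19.416996002197266, 22.716142654418945), 59.47254180908203) [0.69502509 0.41518961 0.003     ]
0.062232792661038226
145 [130, 102, 200, 437, 478, 43, 72, 82, 76, 220, 425, 416, 401, 363, 421, 357, 385, 410, 416, 358, 329, 386, 444, 401, 234, 152, 102, 117, 147, 191, 191, 184, 190, 166, 219, 266, 218, 170, 182, 183, 173, 178, 152, 184, 167, 173, 237, 398, 463, 413, 414, 423, 397, 426, 437, 401, 412, 316, 305, 337, 387, 424, 442, 451, 407, 357, 369, 392, 378, 323, 374]
```

View pics/c1.png

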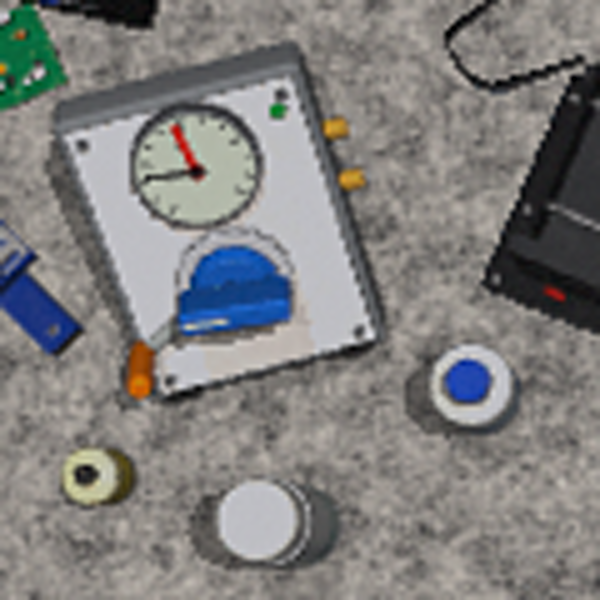

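View pics/c2.png

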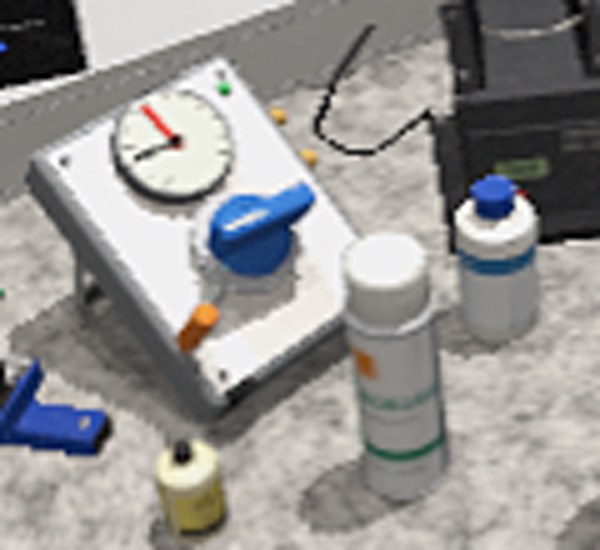

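The 112 mm mat is the larger one (about 34 px, green middle 90 mm), at (0.419,-0.308). In the top crop, the needle points left at (145,178) and the red hand up-left at (178,130), both around the gauge centre (197,172). The post top is at (140,382), the can top at (258,520), the rinse bottle cap at (467,380) and the flux bottle at (87,475).

```bash
cat >> h.py <<'E'
S35,C35=np.sin(np.radians(35)),np.cos(np.radians(35))
def T(p): return ((p[0]+.5)/5-.5+180,(p[1]+.5)/5-.5+128)
def Sc(p): return ((p[0]+.5)/5-.5+190,(p[1]+.5)/5-.5+185)
E
python3 - <<'E'
from h import *
t=load("top0");s=load("scene0")
cor={"FL":(153,397),"FR":(377,338),"BL":(62,133),"BR":(297,78)}
P={k:onz(t,T(p),.037 if k[0]=="F" else .149) for k,p in cor.items()}
for k in P: print(k,P[k])
print("w",np.linalg.norm(P["FL"]-P["FR"]),np.linalg.norm(P["BL"]-P["BR"]),"(150) len",np.linalg.norm(P["FL"]-P["BL"]),np.linalg.norm(P["FR"]-P["BR"]),"(195)")
v=P["FL"]-P["FR"]+P["BL"]-P["BR"]; yl=np.arctan2(-v[0],v[1])
v=P["BL"]-P["FL"]+P["BR"]-P["FR"]; yx=np.arctan2(v[1],v[0])
print("yaw",np.degrees([yl,yx]))
# white panel in both: bottoms
yaw=(yl+yx)/2
F=(P["FL"]+P["FR"])/2;B=(P["BL"]+P["BR"])/2
ex=np.array([np.cos(yaw),np.sin(yaw),0])
print("origin from F",F+ex*.0614,"from B",B-ex*.0983)
for n,a,b in (("post top",(140,383),(208,313)),("gauge hub",(197,172),(176,142)),("redtip",(177,130),(145,107)),("needletip",(143,179),(135,159))):
    print(n,two(t,T(a),s,Sc(b)))
print("can top",two(t,T((257,520)),s,Sc((386,268))), onz(t,T((257,520)),.172), onz(s,Sc((386,268)),.172))
print("rinse",two(t,T((467,380)),s,Sc((494,188))), "flux",two(t,T((86,475)),s,Sc((182,447))))
E
```

```text
FL [0.47435152 0.3130664  0.037     ]
FR [0.5083126  0.17365955 0.037     ]
BL [0.62039522 0.3414604  0.149     ]
BR [0.65016108 0.2050531  0.149     ]
w 0.14348388712031643 0.13961718518522828 (150) len 0.1862229361968444 0.18344085419691764 (195)
yaw [13.00990437 11.73204381]
origin from F [0.55130641 0.25651734 0.037     ] from B [0.53926059 0.2521969  0.149     ]
post top (array([0.47660469, 0.30453949, 0.10554355]), np.float64(0.0033276738938413297))
gauge hub (array([0.59804983, 0.2656159 , 0.13546308]), np.float64(0.0008652520087131263))
redtip (array([0.6200066 , 0.27387618, 0.15277433]), np.float64(0.00046893902301854804))
needletip (array([0.59339164, 0.29536805, 0.13885962]), np.float64(0.0031747351451797564))
can top (array([0.39268314, 0.22654795, 0.16305169]), np.float64(0.0017700025907753016)) [0.39291323 0.22577105 0.172     ] [0.38298086 0.22997435 0.172     ]
rinse (array([0.47418458, 0.11092726, 0.10935987]), np.float64(0.0021444988583708456)) flux (array([0.42545829, 0.34787972, 0.06467894]), np.float64(9.588377251041897e-05))
```

Run:
```python
from h import *
from scipy.optimize import least_squares
t=load("top0");s=load("scene0")
def mask(c,lo,hi,box):
    x0,y0,x1,y1=box
    m=cv2.inRange(cv2.cvtColor(c["image"],cv2.COLOR_BGR2HSV),lo,hi); z=np.zeros_like(m); z[y0:y1,x0:x1]=m[y0:y1,x0:x1]
    n,l,st,ce=cv2.connectedComponentsWithStats(z); i=1+np.argmax(st[1:,4]); return ce[i],st[i],(l==i)
o={}
for n,c,b in (("t",t,(195,190,220,215)),("s",s,(215,235,245,265))):
    ce,st,_=mask(c,(5,120,90),(22,255,255),b); print("orange",n,ce,st); o[n]=ce
print("post mid",two(t,o["t"],s,o["s"]))
k={}
for n,c,b in (("t",t,(205,165,250,205)),("s",s,(220,215,262,250))):
    ce,st,_=mask(c,(95,100,60),(125,255,255),b); print("blue",n,ce,st); k[n]=ce
print("knob mid",two(t,k["t"],s,k["s"]))
yaw=np.radians(12.4);R=np.array([[np.cos(yaw),-np.sin(yaw),0],[np.sin(yaw),np.cos(yaw),0],[0,0,1]])
def L(u,y,h): return np.array([u*C35-h*S35,y,.08+u*S35+h*C35])
O=np.array([.545,.254,0])
for nm,u,y,h in (("post36",-.0272,.0699,.036),("post56",-.0272,.0699,.056),("knob48",0,0,.048),("hub?",.068,0,.015),("FL",-.075,.075,0),("FR",-.075,-.075,0),("BL",.12,.075,0),("BR",.12,-.075,0)):
    X=O+R@L(u,y,h); print(nm,X,proj(t,X)[0],proj(s,X)[0],"c1",(proj(t,X)[0]+.5-[180,128])*5-.5,"c2",(proj(s,X)[0]+.5-[190,185])*5-.5)
# can: green/white; bottom contact
```

```text
orange t [207.64150943 201.56603774] [205 196   6  12  53]
orange s [229.2195122  249.85365854] [226 246   8   9  41]
post mid (array([0.48617596, 0.30843446, 0.08930759]), np.float64(0.0023082793682492396))
blue t [226.3447099  185.99658703] [215 177  23  18 293]
blue s [241.14957265 230.73076923] [232 222  21  18 234]
knob mid (array([0.52978339, 0.24867054, 0.1029974 ]), np.float64(0.004702408338300036))
post36 [0.48806177 0.31305087 0.09388819] [206.10500569 201.0228817 ] [226.87357828 248.94517693] c1 [132.52502847 367.11440851] c2 [186.36789139 321.72588463]
post56 [0.47685784 0.31058753 0.11027124] [205.70380519 204.29733865] [228.41765534 246.73222635] c1 [130.51902593 383.48669326] c2 [194.08827671 310.66113174]
knob48 [0.51811058 0.24808798 0.1193193 ] [226.26195298 189.66602202] [241.54788173 228.60467656] c1 [233.30976491 310.33011008] c2 [259.73940866 220.02338281]
hub? [0.59099999 0.26411375 0.13129048] [219.93444664 164.67053456] [226.2225693  215.01529791] c1 [201.6722332  185.35267282] c2 [183.11284649 152.07648955]
FL [0.46889162 0.31405785 0.03698177] [209.88415941 208.75860844] [231.98475091 266.51800233] c1 [151.42079704 405.79304221] c2 [211.92375454 409.59001163]
FR [0.50110192 0.16755701 0.03698177] [256.98362008 197.45995624] [269.78610798 241.41234469] c1 [386.9181004  349.29978118] c2 [400.93053989 284.06172346]
BL [0.62490002 0.34835853 0.14882917] [189.63413439 152.72617867] [195.14147259 214.6856539 ] c1 [ 50.17067196 125.63089333] c2 [ 27.70736293 150.42826949]
BR [0.65711032 0.20185768 0.14882917] [240.09055577 140.84270023] [234.91726928 193.68831173] c1 [302.45277884  66.21350116] c2 [226.58634641  45.44155865]
```

```bash
cat >> h.py <<'E'
from scipy.spatial.transform import Rotation as Ro
def plan(p0,rpy0,p1,R1=None,vmax=.055,rmax=.079):
    """equal rows from pose to pose; prints row fractions"""
    R0=Ro.from_euler("xyz",rpy0,degrees=True); R1=R0 if R1 is None else R1
    p0,p1=np.array(p0),np.array(p1); rv=(R0.inv()*R1).as_rotvec()
    n=int(max(np.ceil(np.linalg.norm(p1-p0)/vmax),np.ceil(np.abs(rv).max()/rmax),1))
    print(n,"rows; rot",np.round(rv/n/.08,3).tolist())
    sl=[np.round((R0*Ro.from_rotvec(rv*i/n)).inv().apply((p1-p0)/n)/.15,3).tolist() for i in range(n)]
    print(sl[:1] if np.abs(rv).max()<1e-6 else sl)
E
python3 - <<'E'
from h import *
w=[(.294,-.607,.226),(.45,-.3,.30),(.48,0,.30),(.392,.226,.27),(.392,.226,.12)]
for a,b in zip(w,w[1:]): plan(a,(180,0,-154.18),b)
E
```

```text
7 rows; rot [0.0, 0.0, 0.0]
[[-0.261, 0.198, -0.07]]
6 rows; rot [0.0, 0.0, 0.0]
[[-0.175, 0.286, 0.0]]
5 rows; rot [0.0, 0.0, 0.0]
[[-0.026, 0.322, 0.04]]
3 rows; rot [0.0, 0.0, 0.0]
[[-0.0, -0.0, 0.333]]
```

>>> {"op": "play_rows", "data": {
  "rows": [
    {"slide": [-0.26,0.2,-0.07],"delta_rot": [0,0,0],"fingers": 1},
    {"slide": [-0.26,0.2,-0.07],"delta_rot": [0,0,0],"fingers": 1},
    {"slide": [-0.26,0.2,-0.07],"delta_rot": [0,0,0],"fingers": 1},
    {"slide": [-0.26,0.2,-0.07],"delta_rot": [0,0,0],"fingers": 1},
    {"slide": [-0.26,0.2,-0.07],"delta_rot": [0,0,0],"fingers": 1},
    {"slide": [-0.26,0.2,-0.07],"delta_rot": [0,0,0],"fingers": 1},
    {"slide": [-0.26,0.2,-0.07],"delta_rot": [0,0,0],"fingers": 1}
  ]
}}

```text
time_s: 0.98
tcp_pos: [0.4486, -0.298, 0.3002]
eef_rot: [180.0, -0.0, -154.2]
contact_force: [0.4, 0.4, 0.7]
gripper_width: 0.0874
gripper_force: 0.0
```

>>> {"op": "play_rows", "data": {
  "rows": [
    {"slide": [-0.18,0.285,0],"delta_rot": [0,0,0],"fingers": 1},
    {"slide": [-0.18,0.285,0],"delta_rot": [0,0,0],"fingers": 1},
    {"slide": [-0.18,0.285,0],"delta_rot": [0,0,0],"fingers": 1},
    {"slide": [-0.18,0.285,0],"delta_rot": [0,0,0],"fingers": 1},
    {"slide": [-0.18,0.285,0],"delta_rot": [0,0,0],"fingers": 1},
    {"slide": [-0.18,0.285,0],"delta_rot": [0,0,0],"fingers": 1}
  ]
}}

```text
time_s: 1.72
tcp_pos: [0.482, 0.0035, 0.3]
eef_rot: [180.0, -0.0, -154.2]
contact_force: [0.4, 0.0, -0.0]
gripper_width: 0.0876
gripper_force: 0.0
```

>>> {"op": "play_rows", "data": {
  "rows": [
    {"slide": [-0.025,0.32,0.04],"delta_rot": [0,0,0],"fingers": 1},
    {"slide": [-0.025,0.32,0.04],"delta_rot": [0,0,0],"fingers": 1},
    {"slide": [-0.025,0.32,0.04],"delta_rot": [0,0,0],"fingers": 1},
    {"slide": [-0.025,0.32,0.04],"delta_rot": [0,0,0],"fingers": 1},
    {"slide": [-0.025,0.32,0.04],"delta_rot": [0,0,0],"fingers": 1},
    {"slide": [0,0,0],"delta_rot": [0,0,0],"fingers": 1}
  ]
}}

```text
time_s: 2.48
tcp_pos: [0.3934, 0.2281, 0.2693]
eef_rot: [-180.0, -0.1, -154.0]
contact_force: [0.2, -0.3, -0.4]
gripper_width: 0.0876
gripper_force: 0.0
```

>>> {"op": "play_rows", "data": {
  "rows": [
    {"slide": [0,0,0.25],"delta_rot": [0,0,0],"fingers": 1},
    {"slide": [0,0,0.25],"delta_rot": [0,0,0],"fingers": 1},
    {"slide": [0,0,0.25],"delta_rot": [0,0,0],"fingers": 1},
    {"slide": [0,0,0.25],"delta_rot": [0,0,0],"fingers": 1},
    {"slide": [0,0,0],"delta_rot": [0,0,0],"fingers": -1},
    {"slide": [0,0,0],"delta_rot": [0,0,0],"fingers": -1},
    {"slide": [0,0,0],"delta_rot": [0,0,0],"fingers": -1},
    {"slide": [0,0,0],"delta_rot": [0,0,0],"fingers": -1}
  ],
  "squeeze": 25
}}

```text
time_s: 3.48
tcp_pos: [0.3951, 0.2266, 0.1212]
eef_rot: [179.9, 0.1, -154.2]
contact_force: [-1.4, 0.9, 1.2]
gripper_width: 0.0532
gripper_force: 1.4
```

>>> {"op": "play_rows", "data": {
  "rows": [
    {"slide": [0,0,0],"delta_rot": [0,0,0],"fingers": -1},
    {"slide": [0,0,0],"delta_rot": [0,0,0],"fingers": -1},
    {"slide": [0,0,-0.1],"delta_rot": [0,0,0],"fingers": -1},
    {"slide": [0,0,-0.25],"delta_rot": [0,0,0],"fingers": -1},
    {"slide": [0,0,-0.35],"delta_rot": [0,0,0],"fingers": -1},
    {"slide": [0,0,-0.35],"delta_rot": [0,0,0],"fingers": -1},
    {"slide": [0,0,-0.35],"delta_rot": [0,0,0],"fingers": -1},
    {"slide": [0,0,0],"delta_rot": [0,0,0],"fingers": -1}
  ]
}}

```text
time_s: 4.47
tcp_pos: [0.3957, 0.2271, 0.3339]
eef_rot: [179.8, 0.4, -154.2]
contact_force: [-0.4, 0.1, -4.4]
gripper_width: 0.0524
gripper_force: 25.0
```

Run:
```python
from h import *
w=[(.395,.2266,.331),(.49,0,.331),(.419,-.308,.331)]
for a,b in zip(w,w[1:]): plan(a,(180,0,-154.2),b,vmax=.045)
```

```text
6 rows; rot [0.0, 0.0, 0.0]
[[0.015, -0.273, -0.0]]
8 rows; rot [0.0, 0.0, 0.0]
[[0.165, -0.205, -0.0]]
```

>>> {"op": "play_rows", "data": {
  "rows": [
    {"slide": [0.015,-0.15,0],"delta_rot": [0,0,0],"fingers": -1},
    {"slide": [0.015,-0.27,0],"delta_rot": [0,0,0],"fingers": -1},
    {"slide": [0.015,-0.27,0],"delta_rot": [0,0,0],"fingers": -1},
    {"slide": [0.015,-0.27,0],"delta_rot": [0,0,0],"fingers": -1},
    {"slide": [0.015,-0.27,0],"delta_rot": [0,0,0],"fingers": -1},
    {"slide": [0.015,-0.27,0],"delta_rot": [0,0,0],"fingers": -1},
    {"slide": [0.05,-0.24,0],"delta_rot": [0,0,0],"fingers": -1}
  ]
}}

```text
time_s: 5.35
tcp_pos: [0.489, -0.0193, 0.3281]
eef_rot: [179.9, -0.2, -154.2]
contact_force: [0.3, 0.4, -3.5]
gripper_width: 0.0518
gripper_force: 25.0
```

>>> {"op": "play_rows", "data": {
  "rows": [
    {"slide": [0.16,-0.2,0],"delta_rot": [0,0,0],"fingers": -1},
    {"slide": [0.16,-0.2,0],"delta_rot": [0,0,0],"fingers": -1},
    {"slide": [0.16,-0.2,0],"delta_rot": [0,0,0],"fingers": -1},
    {"slide": [0.16,-0.2,0],"delta_rot": [0,0,0],"fingers": -1},
    {"slide": [0.16,-0.2,0],"delta_rot": [0,0,0],"fingers": -1},
    {"slide": [0.16,-0.2,0],"delta_rot": [0,0,0],"fingers": -1},
    {"slide": [0.12,-0.15,0],"delta_rot": [0,0,0],"fingers": -1},
    {"slide": [0,0,0],"delta_rot": [0,0,0],"fingers": -1}
  ]
}}

```text
time_s: 6.35
tcp_pos: [0.4305, -0.2719, 0.328]
eef_rot: [179.8, -0.1, -154.3]
contact_force: [-0.6, 0.2, -4.1]
gripper_width: 0.0524
gripper_force: 25.0
```

Run:
```python
from h import *
from plant import r
s=r.get_state(); print(s["tcp_pos"],s["eef_rot"],s["joints"],s["contact_force"])
plan(s["tcp_pos"],s["eef_rot"],(.419,-.308,.331))
plan(s["tcp_pos"],s["eef_rot"],(.419,-.308,.331),Ro.from_euler("xyz",(180,0,-154.2),degrees=True))
c=r.capture("top");np.savez("top1.npz",**c);cv2.imwrite("pics/top1.png",c["image"])
c=r.capture("scene");np.savez("scene1.npz",**c)
cv2.imwrite("pics/m.png",np.hstack([cv2.resize(load("top1")["image"][150:280,340:490],None,fx=2.6,fy=3),cv2.resize(c["image"][100:260,350:530],None,fx=2.2,fy=2.4375)]))
```

```text
[ 0.43054604 -0.27187558  0.32797789] [ 1.79847110e+02 -1.40411738e-01 -1.54325952e+02] [-1.01770170e+01  1.82863626e+00 -9.86197049e+00 -4.25397102e-02
 -7.85127505e+01 -5.41405765e+01] [-0.55024743  0.21404756 -4.13994024]
1 rows; rot [0.0, 0.0, 0.0]
[[0.174, -0.184, -0.02]]
1 rows; rot [0.033, -0.031, -0.028]
[[0.174, -0.184, -0.02]]
```

View pics/m.png

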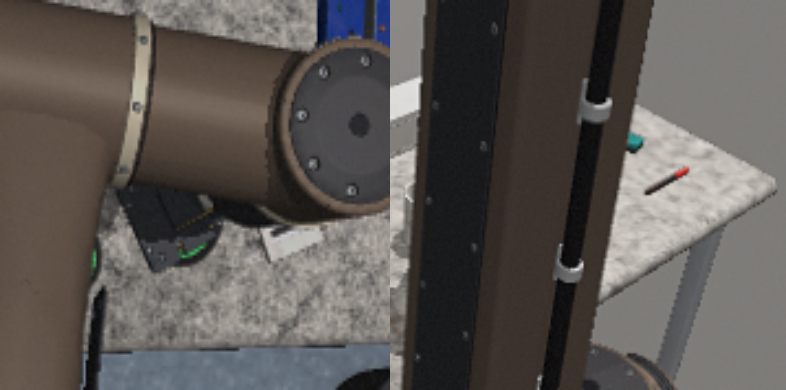

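The arm hides the mat in both views, so I'll place the can by the mat position already measured.

>>> {"op": "play_rows", "data": {
  "rows": [
    {"slide": [0.174,-0.184,0],"delta_rot": [0.03,-0.03,-0.03],"fingers": -1},
    {"slide": [0,0,0.3],"delta_rot": [0,0,0],"fingers": -1},
    {"slide": [0,0,0.35],"delta_rot": [0,0,0],"fingers": -1},
    {"slide": [0,0,0.35],"delta_rot": [0,0,0],"fingers": -1},
    {"slide": [0,0,0.2],"delta_rot": [0,0,0],"fingers": -1},
    {"slide": [0,0,0.08],"delta_rot": [0,0,0],"fingers": -1},
    {"slide": [0,0,0],"delta_rot": [0,0,0],"fingers": -1},
    {"slide": [0,0,0],"delta_rot": [0,0,0],"fingers": -1}
  ]
}}

```text
time_s: 7.45
tcp_pos: [0.4221, -0.3075, 0.1395]
eef_rot: [-179.8, 0.2, -154.0]
contact_force: [-0.1, 0.1, -3.1]
gripper_width: 0.0523
gripper_force: 25.0
```

>>> {"op": "play_rows", "data": {
  "rows": [
    {"slide": [0.01,0.01,0.04],"delta_rot": [0,0,0],"fingers": -1},
    {"slide": [0,0,0.03],"delta_rot": [0,0,0],"fingers": -1},
    {"slide": [0,0,0.02],"delta_rot": [0,0,0],"fingers": -1},
    {"slide": [0,0,0.01],"delta_rot": [0,0,0],"fingers": -1},
    {"slide": [0,0,0],"delta_rot": [0,0,0],"fingers": -1}
  ]
}}

```text
time_s: 8.07
tcp_pos: [0.4193, -0.307, 0.1251]
eef_rot: [-179.8, 0.1, -154.0]
contact_force: [-4.4, 4.9, 16.4]
gripper_width: 0.0524
gripper_force: 25.0
```

>>> {"op": "play_rows", "data": {
  "rows": [
    {"slide": [0,0,-0.008],"delta_rot": [0,0,0],"fingers": -1},
    {"slide": [0,0,0],"delta_rot": [0,0,0],"fingers": -1}
  ]
}}

```text
time_s: 8.32
tcp_pos: [0.4192, -0.3069, 0.1251]
eef_rot: [-179.8, 0.1, -154.0]
contact_force: [-3.1, 2.0, 6.8]
gripper_width: 0.0526
gripper_force: 25.0
```

>>> {"op": "play_rows", "data": {
  "rows": [
    {"slide": [0,0,0],"delta_rot": [0,0,0],"fingers": 0.4},
    {"slide": [0,0,0],"delta_rot": [0,0,0],"fingers": 0.7},
    {"slide": [0,0,0],"delta_rot": [0,0,0],"fingers": 1},
    {"slide": [0,0,0],"delta_rot": [0,0,0],"fingers": 1},
    {"slide": [0,0,0],"delta_rot": [0,0,0],"fingers": 1},
    {"slide": [0,0,0],"delta_rot": [0,0,0],"fingers": 1}
  ]
}}

```text
time_s: 9.07
tcp_pos: [0.4191, -0.3066, 0.1242]
eef_rot: [-179.9, 0.1, -154.0]
contact_force: [0.1, -0.6, -0.6]
gripper_width: 0.0871
gripper_force: 0.0
```

>>> {"op": "play_rows", "data": {
  "rows": [
    {"slide": [0,0,-0.1],"delta_rot": [0,0,0],"fingers": 1},
    {"slide": [0,0,-0.25],"delta_rot": [0,0,0],"fingers": 1},
    {"slide": [0,0,-0.35],"delta_rot": [0,0,0],"fingers": 1},
    {"slide": [0,0,-0.35],"delta_rot": [0,0,0],"fingers": 1},
    {"slide": [0,0,-0.35],"delta_rot": [0,0,0],"fingers": 1}
  ]
}}

```text
time_s: 9.7
tcp_pos: [0.418, -0.3063, 0.3374]
eef_rot: [-179.8, 0.2, -154.0]
contact_force: [1.1, -0.2, -0.4]
gripper_width: 0.0878
gripper_force: 0.0
```

```bash
cat >> h.py <<'E'
YAW=np.radians(12.4)
RU=Ro.from_euler("z",YAW).as_matrix()
O=np.array([.545,.253,0.])
U=RU@[C35,0,S35];Yv=RU@[0,1.,0];N=RU@[-S35,0,C35]
def W(u,y,h): return O+[0,0,.08]+u*U+y*Yv+h*N
def tool(ydir):
    z=-N; y=ydir/np.linalg.norm(ydir); return Ro.from_matrix(np.c_[np.cross(y,z),y,z])
def lev(q): f=1.2-q; return -np.cos(f)*U+np.sin(f)*Yv, -np.sin(f)*U-np.cos(f)*Yv
E
python3 - <<'E'
from h import *
from plant import r
for q in (0,.05,.1): print(q,W(*((np.cos(1.2-q)*-.075),np.sin(1.2-q)*.075,.036)))
post=np.array([.4868,.3095,.091])-.004*N  # h=32
T1=tool(lev(0)[1]); print(T1.as_euler("xyz",degrees=True), post+.1*N)
s=r.get_state(); print(s["joints"])
E0=s["eef_rot"]
R0=Ro.from_euler("xyz",E0,degrees=True)
Rd=Ro.from_euler("xyz",(180,0,-100),degrees=True)
plan(s["tcp_pos"],E0,(.47,0,.34),Rd)
plan((.47,0,.34),(180,0,-100),post+.1*N,T1)
E
```

```text
0 [0.48807967 0.31205781 0.09390148]
0.05 [0.48562217 0.31003733 0.09191707]
0.1 [0.48326268 0.3078632  0.08997657]
[-146.87069789  -11.99579304  -59.93490528] [0.43302116 0.29767596 0.1696386 ]
[-1.44930368e+01  2.25254499e+00 -8.25798701e+00  2.84236711e-02
 -7.92099750e+01 -4.95416700e+01]
12 rows; rot [-0.005, 0.002, -0.982]
[[-0.101, 0.14, -0.002], [-0.111, 0.132, -0.002], [-0.121, 0.123, -0.002], [-0.131, 0.113, -0.001], [-0.139, 0.102, -0.001], [-0.147, 0.091, -0.001], [-0.153, 0.079, -0.001], [-0.159, 0.067, -0.001], [-0.164, 0.054, -0.001], [-0.168, 0.041, -0.001], [-0.17, 0.028, -0.001], [-0.172, 0.015, -0.001]]
10 rows; rot [0.782, -0.008, -0.922]
[[-0.191, 0.059, 0.114], [-0.195, 0.051, 0.11], [-0.199, 0.044, 0.107], [-0.201, 0.036, 0.105], [-0.204, 0.027, 0.103], [-0.205, 0.019, 0.102], [-0.206, 0.01, 0.101], [-0.207, 0.001, 0.101], [-0.206, -0.008, 0.101], [-0.205, -0.017, 0.102]]
```

>>> {"op": "play_rows", "data": {
  "rows": [
    {"slide": [-0.1,0.14,0],"delta_rot": [0,0,-0.98],"fingers": 0},
    {"slide": [-0.11,0.13,0],"delta_rot": [0,0,-0.98],"fingers": 0},
    {"slide": [-0.12,0.12,0],"delta_rot": [0,0,-0.98],"fingers": 0},
    {"slide": [-0.13,0.11,0],"delta_rot": [0,0,-0.98],"fingers": 0},
    {"slide": [-0.14,0.1,0],"delta_rot": [0,0,-0.98],"fingers": 0},
    {"slide": [-0.15,0.09,0],"delta_rot": [0,0,-0.98],"fingers": 0}
  ]
}}

```text
time_s: 10.45
tcp_pos: [0.4455, -0.1537, 0.3355]
eef_rot: [-179.7, 0.1, -126.9]
contact_force: [0.6, -1.1, -0.2]
gripper_width: 0.0443
gripper_force: 0.0
```

>>> {"op": "play_rows", "data": {
  "rows": [
    {"slide": [-0.155,0.08,0],"delta_rot": [0,0,-0.98],"fingers": 0},
    {"slide": [-0.16,0.065,0],"delta_rot": [0,0,-0.98],"fingers": 0},
    {"slide": [-0.165,0.055,0],"delta_rot": [0,0,-0.98],"fingers": 0},
    {"slide": [-0.17,0.04,0],"delta_rot": [0,0,-0.98],"fingers": 0},
    {"slide": [-0.17,0.03,0],"delta_rot": [0,0,-0.98],"fingers": 0},
    {"slide": [-0.17,0.015,0],"delta_rot": [0,0,-0.98],"fingers": 0}
  ]
}}

```text
time_s: 11.2
tcp_pos: [0.4721, -0.0001, 0.3354]
eef_rot: [-179.7, 0.0, -100.0]
contact_force: [0.1, -0.2, -0.2]
gripper_width: 0.0441
gripper_force: 0.0
```

Run:
```python
from h import *
from plant import r
post=np.array([.4868,.3095,.091])-.004*N
s=r.get_state(); print(s["tcp_pos"],s["eef_rot"],s["joints"])
plan(s["tcp_pos"],s["eef_rot"],post+.1*N,tool(lev(0)[1]))
```

```text
[ 4.72120269e-01 -1.01377776e-04  3.35375818e-01] [-1.79737450e+02  4.86096062e-03 -9.99705394e+01] [ 24.08261123  -2.47139669 -13.27600544   0.14567877 -78.97517617
 -34.08074579]
10 rows; rot [0.776, -0.01, -0.921]
[[-0.191, 0.061, 0.11], [-0.195, 0.053, 0.107], [-0.199, 0.045, 0.104], [-0.202, 0.037, 0.102], [-0.204, 0.028, 0.1], [-0.206, 0.019, 0.098], [-0.207, 0.01, 0.098], [-0.207, 0.001, 0.097], [-0.207, -0.008, 0.098], [-0.205, -0.017, 0.099]]
```

>>> {"op": "play_rows", "data": {
  "rows": [
    {"slide": [-0.19,0.06,0.11],"delta_rot": [0.776,-0.01,-0.92],"fingers": 0},
    {"slide": [-0.195,0.055,0.107],"delta_rot": [0.776,-0.01,-0.92],"fingers": 0},
    {"slide": [-0.2,0.045,0.104],"delta_rot": [0.776,-0.01,-0.92],"fingers": 0},
    {"slide": [-0.2,0.037,0.102],"delta_rot": [0.776,-0.01,-0.92],"fingers": 0},
    {"slide": [-0.204,0.028,0.1],"delta_rot": [0.776,-0.01,-0.92],"fingers": 0},
    {"slide": [-0.206,0.02,0.098],"delta_rot": [0.776,-0.01,-0.92],"fingers": 0},
    {"slide": [-0.207,0.01,0.098],"delta_rot": [0.776,-0.01,-0.92],"fingers": 0},
    {"slide": [-0.207,0,0.098],"delta_rot": [0.776,-0.01,-0.92],"fingers": 0}
  ]
}}

```text
time_s: 12.2
tcp_pos: [0.4407, 0.2396, 0.2025]
eef_rot: [-152.6, -7.7, -67.4]
contact_force: [2.4, 0.1, 1.8]
gripper_width: 0.0439
gripper_force: 0.0
```

>>> {"op": "play_rows", "data": {
  "rows": [
    {"slide": [-0.207,-0.008,0.098],"delta_rot": [0.776,-0.01,-0.92],"fingers": 0},
    {"slide": [-0.205,-0.017,0.099],"delta_rot": [0.776,-0.01,-0.92],"fingers": 0},
    {"slide": [0,0,0],"delta_rot": [0,0,0],"fingers": 0}
  ]
}}

```text
time_s: 12.58
tcp_pos: [0.4475, 0.3156, 0.2032]
eef_rot: [-150.0, -11.9, -59.9]
contact_force: [0.0, -1.2, -0.3]
gripper_width: 0.0439
gripper_force: 0.0
```

Run:
```python
from h import *
from plant import r
post=np.array([.4868,.3095,.091])-.004*N
s=r.get_state(); print(s["tcp_pos"],s["eef_rot"],s["joints"])
plan(s["tcp_pos"],s["eef_rot"],post,tool(lev(0)[1]),vmax=.025)
for n in ("top","scene"):
    c=r.capture(n);np.savez(n+"2.npz",**c)
t=load("top2");c=load("scene2")
cv2.imwrite("pics/v2.png",np.hstack([cv2.resize(t["image"][130:250,180:300],None,fx=3.3,fy=4),cv2.resize(c["image"][165:285,190:310],None,fx=3.3,fy=4)]))
```

```text
[0.44750414 0.3156408  0.20324029] [-149.98184274  -11.85008615  -59.92346642] [ 62.83706057  -4.40588696 -58.10238426  60.24620184 -28.95043125
 -81.75167936]
5 rows; rot [0.136, 0.006, -0.003]
[[0.002, 0.041, 0.159], [0.002, 0.042, 0.158], [0.002, 0.044, 0.158], [0.002, 0.046, 0.157], [0.002, 0.048, 0.157]]
```

View pics/v2.png

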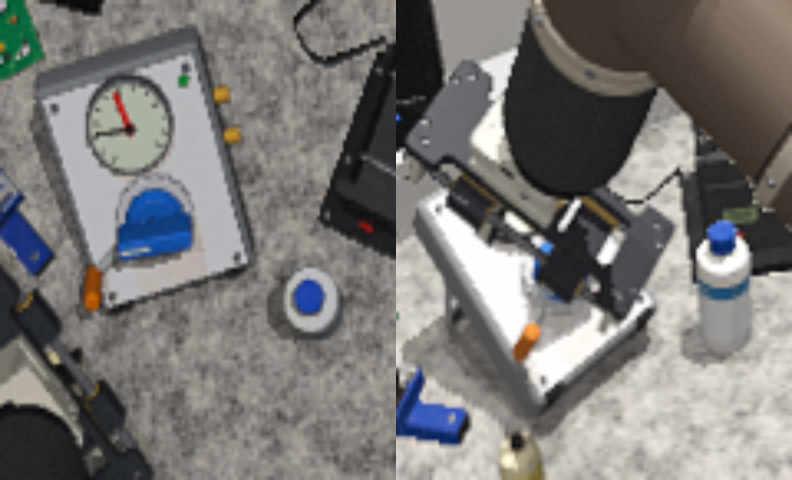

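The arm stopped 35 mm short because joint 3 is at its limit (-58.1). The picture shows nothing was touched: the lever post is still at (93,287) and the rinse bottle is in place. I'll fit the arm's kinematics from the logged poses so I can check reach.

```bash
cat > kin.py <<'E'
import numpy as np
from scipy.spatial.transform import Rotation as Ro
from scipy.optimize import least_squares
D=[([-47.664,20.592,.6336,-.02,-70.134,-16.506],[.29386,-.60715,.22561],[179.906,-.008,-154.177]),
([-10.177,1.8286,-9.862,-.0425,-78.5127,-54.1406],[.43055,-.27188,.32798],[179.847,-.1404,-154.326]),
([24.0826,-2.4714,-13.276,.1457,-78.9752,-34.0807],[.47212,-.0001,.33538],[-179.737,.0049,-99.9705]),
([62.83706,-4.40589,-58.10238,60.2462,-28.95043,-81.75168],[.4475,.31564,.20324],[-149.9818,-11.85,-59.9235])]
S4,S6=1,1
def ry(a): return Ro.from_euler("y",a,degrees=True)
def fk(q,p):
    a0,h0,b,L1,L2,c,d,ex=p
    A=Ro.from_euler("z",q[0],degrees=True)
    B=A*ry(q[1]); C=A*ry(q[1]-q[2])
    E=C*Ro.from_euler("x",S4*q[3],degrees=True); F=E*ry(-q[4])   # tool axis = F x
    G=F*Ro.from_euler("x",S6*q[5],degrees=True)
    pos=A.apply([a0,b,h0])+B.apply([0,0,L1])+C.apply([L2,0,c])+F.apply([d,0,ex])
    return pos,G
E
python3 - <<'E'
import kin
from kin import *
for s4 in (1,-1):
  for s6 in (1,-1):
    kin.S4,kin.S6=s4,s6
    M=[]
    for q,x,e in D:
        G=fk(q,[0]*8)[1]; M.append(G.inv()*Ro.from_euler("xyz",e,degrees=True))
    sp=[np.degrees((M[0].inv()*m).magnitude()) for m in M]
    f=lambda p:np.concatenate([fk(q,p)[0]-x for q,x,e in D])
    s=least_squares(f,[.0,.4,-.2,.4,.4,0,.25,0])
    print(s4,s6,np.round(sp,2),np.abs(s.fun).max(),np.round(s.x,4),M[0].as_matrix().round(3).tolist())
E
```

```text
1 1 [ 0.   75.27 35.08 52.32] 0.00678319780036607 [-1.1442  1.7638 -0.1929  0.5942  0.4206  0.0399  1.9841  1.1777] [[0.001, -0.0, 1.0], [-0.838, 0.545, 0.001], [-0.545, -0.838, 0.0]]
1 -1 [0.0000e+00 6.0000e-02 3.3000e-01 1.2051e+02] 0.00678319780036607 [-1.1442  1.7638 -0.1929  0.5942  0.4206  0.0399  1.9841  1.1777] [[0.001, -0.0, 1.0], [-1.0, 0.0, 0.001], [-0.0, -1.0, -0.0]]
-1 1 [  0.    75.27  35.15 130.49] 0.004688633485695093 [-0.823   1.4828 -0.1912  0.6038  0.4345  0.0133  1.6836  0.8484] [[0.0, -0.0, 1.0], [-0.839, 0.545, 0.0], [-0.545, -0.839, 0.0]]
-1 -1 [0. 0. 0. 0.] 0.004688633485695093 [-0.823   1.4828 -0.1912  0.6038  0.4345  0.0133  1.6836  0.8484] [[0.0, -0.0, 1.0], [-1.0, 0.0, 0.0], [-0.0, -1.0, -0.0]]
```

```bash
cat >> kin.py <<'E'
S4=S6=-1
MT=Ro.from_matrix([[0,0,1],[-1,0,0],[0,-1,0]])
PRI=np.array([0,.4,-.19,.45,.45,0,.25,0]);SG=np.array([.01,.1,.1,.1,.1,.02,.05,.01])
def fit():
    f=lambda p:np.concatenate([(fk(q,p)[0]-x)/.002 for q,x,e in D]+[(p-PRI)/SG])
    return least_squares(f,PRI)
P=fit().x
LO=np.array([-176.03,-82.01,-58.28,-173.87,-174.79,-173.66]);HI=np.array([176.03,121.73,71.71,95.51,-.11,173.66])
def ik(pos,R,q0=(40,0,-40,20,-60,-60)):
    best=None
    for s in (q0,(40,0,-40,-20,-50,60),(50,0,-40,50,-40,-80),(30,10,-50,0,-50,0)):
        f=lambda q:np.concatenate([(fk(q,P)[0]-pos)*100,((fk(q,P)[1]*MT).inv()*R).as_rotvec()*10])
        o=least_squares(f,np.clip(s,LO+.1,HI-.1),bounds=(LO,HI))
        if best is None or o.cost<best.cost-1e-6: best=o
    return np.sqrt(2*best.cost),best.x
E
python3 - <<'E'
from kin import *; from h import *
f=fit();print(np.round(P,4),np.round([ (fk(q,P)[0]-x)*1e3 for q,x,e in D],1).tolist())
def show(n,pos,R): c,q=ik(pos,R); print(n,round(c,3),np.round(q,1).tolist())
def tilt(ydir,a): # tilt a deg from vertical, in unit's plane
    z=RU@[np.sin(np.radians(a)),0,-np.cos(np.radians(a))]; y=ydir-z*(ydir@z); y/=np.linalg.norm(y); return Ro.from_matrix(np.c_[np.cross(y,z),y,z])
for h in (.03,.1):
  for b in (0,45,90,-45,-90,-135): show(f"knob h{h} y={b}",W(0,0,h),tool(np.cos(np.radians(b))*-Yv+np.sin(np.radians(b))*U))
for a in (35,20,10,0):
  for q in (0,.6,1.2):
    rd,tn=lev(q)
    for sg in (1,-1):
      for h in (.032,.09):
        pos=W(0,0,0)+.075*rd+N*.032; R=tilt(sg*tn,a); pos=pos-(h-.032)*R.apply([0,0,1])
        show(f"tilt{a} q{q} sg{sg} h{h}",pos,R)
E
```

```text
[ 0.0833  0.1404 -0.1895  0.5411  0.2151  0.1064  0.4209  0.1386] [[4.0, -1.0, 26.8], [-1.4, 2.6, -7.5], [-0.5, 2.3, -10.5], [3.7, -8.0, -8.8]]
knob h0.03 y=0 0.953 [45.9, 11.6, -55.6, 95.5, -20.3, -36.1]
knob h0.03 y=45 0.953 [45.9, 11.6, -55.6, 95.5, -20.3, 8.9]
knob h0.03 y=90 0.953 [45.9, 11.6, -55.6, 95.5, -20.3, 53.9]
knob h0.03 y=-45 0.953 [45.9, 11.6, -55.6, 95.5, -20.3, -81.1]
knob h0.03 y=-90 0.953 [45.9, 11.6, -55.6, 95.5, -20.3, -126.1]
knob h0.03 y=-135 0.953 [45.9, 11.6, -55.6, 95.5, -20.3, -171.1]
knob h0.1 y=0 0.381 [44.2, 2.0, -58.3, 94.5, -15.6, -31.5]
knob h0.1 y=45 0.381 [44.2, 2.0, -58.3, 94.5, -15.6, 13.5]
knob h0.1 y=90 0.381 [44.2, 2.0, -58.3, 94.5, -15.6, 58.5]
knob h0.1 y=-45 0.381 [44.2, 2.0, -58.3, 94.5, -15.6, -76.5]
knob h0.1 y=-90 0.381 [44.2, 2.0, -58.3, 94.5, -15.6, -121.5]
knob h0.1 y=-135 0.381 [44.2, 2.0, -58.3, 94.5, -15.6, -166.5]
tilt35 q0 sg1 h0.032 0.649 [57.1, 12.4, -57.5, 95.5, -25.0, -115.5]
tilt35 q0 sg1 h0.09 0.816 [53.2, 5.1, -58.3, 93.8, -17.7, -108.0]
tilt35 q0 sg-1 h0.032 0.649 [57.1, 12.4, -57.5, 95.5, -25.0, 64.5]
tilt35 q0 sg-1 h0.
[... 2282 characters left out ...]
.0 [51.5, 11.7, -39.4, -0.0, -38.9, -13.7]
tilt0 q0 sg-1 h0.032 0.0 [51.5, 15.1, -50.2, 0.0, -24.6, 166.3]
tilt0 q0 sg-1 h0.09 0.0 [51.5, 11.7, -39.4, 0.0, -38.9, 166.3]
tilt0 q0.6 sg1 h0.032 0.161 [51.1, 13.8, -58.3, -0.0, -18.8, 22.0]
tilt0 q0.6 sg1 h0.09 0.0 [51.1, 9.0, -48.8, -0.0, -32.2, 22.0]
tilt0 q0.6 sg-1 h0.032 0.161 [51.1, 13.8, -58.3, -0.0, -18.8, -158.0]
tilt0 q0.6 sg-1 h0.09 0.0 [51.1, 9.0, -48.8, 0.0, -32.2, -158.0]
tilt0 q1.2 sg1 h0.032 0.713 [47.9, 13.8, -58.3, -0.6, -21.9, 55.1]
tilt0 q1.2 sg1 h0.09 0.0 [48.0, 7.2, -53.4, -0.0, -29.4, 54.4]
tilt0 q1.2 sg-1 h0.032 0.713 [47.9, 13.8, -58.3, -0.6, -21.9, -124.9]
tilt0 q1.2 sg-1 h0.09 0.0 [48.0, 7.2, -53.4, -0.0, -29.4, -125.6]
```

Run:
```python
from kin import *
def fk2(q,p):
    a0,h0,b,L1,L2,c,d,ex,ux,b2=p
    A=Ro.from_euler("z",q[0],degrees=True);B=A*ry(q[1]);C=A*ry(q[1]-q[2]);E=C*Ro.from_euler("x",-q[3],degrees=True);F=E*ry(-q[4])
    return A.apply([a0,b,h0])+B.apply([ux,0,L1])+C.apply([L2,0,c])+E.apply([0,b2,0])+F.apply([d,0,ex])
P0=np.array([0,.3,-.19,.45,.45,0,.25,0,0,0])
for SG in ([.01,.3,.2,.3,.3,.1,.3,.001,.2,.001],[.2,.3,.2,.3,.3,.1,.3,.001,.001,.001],[.01,.3,.2,.3,.3,.1,.3,.001,.001,.2],[.2,.3,.3,.3,.3,.1,.3,.1,.001,.2]):
    f=lambda p:np.concatenate([(fk2(q,p)-x)/.001 for q,x,e in D]+[(p-P0)/SG])
    o=least_squares(f,P0); print(np.round(o.x,3),np.round(1e3*np.array([fk2(q,o.x)-x for q,x,e in D]),1).tolist())
```

```text
[ 0.124 -0.152 -0.191  0.529  0.174  0.146  0.154  0.001  0.129 -0.001] [[-0.4, 0.4, -3.0], [-0.4, 0.0, -0.6], [-0.2, 0.6, 4.6], [0.4, -0.6, -1.0]]
[ 0.252 -0.13  -0.184  0.533  0.169  0.124  0.171  0.001  0.011 -0.007] [[3.8, -2.5, 27.7], [-1.1, 1.3, -9.2], [-1.2, 1.4, -13.1], [2.3, -4.1, -5.3]]
[ 0.     0.199 -0.     0.602  0.463  0.     0.378  0.     0.    -0.192] [[-0.0, 0.0, 0.0], [-0.0, 0.0, -0.0], [0.0, -0.0, -0.0], [0.0, -0.0, -0.0]]
[-0.003  0.204 -0.001  0.602  0.463  0.     0.383  0.004  0.    -0.191] [[0.0, 0.0, 0.0], [-0.0, 0.0, -0.0], [0.0, -0.0, -0.0], [0.0, -0.0, -0.0]]
```

The lateral offset sits at the wrist, after joint 4, and with that the fit is exact. I'll rerun the reach check.

```bash
cat >> kin.py <<'E'
P=np.array([0,.199,0,.602,.463,0,.378,0,0,-.192])
def fk(q,p=None):
    p=P if p is None else p
    a0,h0,b,L1,L2,c,d,ex,ux,b2=p
    A=Ro.from_euler("z",q[0],degrees=True);B=A*ry(q[1]);C=A*ry(q[1]-q[2]);E=C*Ro.from_euler("x",-q[3],degrees=True);F=E*ry(-q[4])
    return A.apply([a0,b,h0])+B.apply([ux,0,L1])+C.apply([L2,0,c])+E.apply([0,b2,0])+F.apply([d,0,ex]),F*Ro.from_euler("x",-q[5],degrees=True)
def fitP():
    P0=P.copy();SG=np.array([.001,.05,.001,.05,.05,.001,.05,.001,.001,.05])
    f=lambda p:np.concatenate([(fk(q,p)[0]-x)/.0005 for q,x,e in D]+[(p-P0)/SG]); return least_squares(f,P0).x
P=fitP()
SEEDS=[(a,0,-30,b,-60,c) for a in (20,50) for b in (-100,0,60) for c in (-100,0,100)]
def iks(pos,R):
    out=[]
    for s in SEEDS:
        f=lambda q:np.concatenate([(fk(q)[0]-pos)*100,((fk(q)[1]*MT).inv()*R).as_rotvec()*10])
        o=least_squares(f,s,bounds=(LO,HI))
        if o.cost<1e-6 and not any(np.abs(o.x-x).max()<2 for x in out): out.append(o.x)
    return out
E
python3 - <<'E'
from kin import *; from h import *
print(np.round(P,4))
def show(n,pos,R): print(n,[np.round(q).astype(int).tolist() for q in iks(pos,R)],flush=True)
for h in (.03,.1):
  for b in (90,-90,-180): show(f"knob h{h} y={b}",W(0,0,h),tool(np.cos(np.radians(b))*-Yv+np.sin(np.radians(b))*U))
for q in (0,.6,1.2):
    rd,tn=lev(q)
    for sg in (1,-1):
      for h in (.032,.09): show(f"q{q} sg{sg} h{h}",W(0,0,h)+.075*rd,tool(sg*tn))
E
```

```text
[-0.      0.1988  0.      0.6016  0.4636 -0.      0.378  -0.      0.
 -0.1918]
knob h0.03 y=90 []
knob h0.03 y=-90 []
knob h0.03 y=-180 []
knob h0.1 y=90 []
knob h0.1 y=-90 []
knob h0.1 y=-180 []
q0 sg1 h0.032 []
q0 sg1 h0.09 []
q0 sg-1 h0.032 []
q0 sg-1 h0.09 []
q0.6 sg1 h0.032 []
q0.6 sg1 h0.09 []
q0.6 sg-1 h0.032 []
q0.6 sg-1 h0.09 []
q1.2 sg1 h0.032 []
q1.2 sg1 h0.09 []
q1.2 sg-1 h0.032 []
q1.2 sg-1 h0.09 []
```

```bash
cat >> kin.py <<'E'
def best(pos,R):
    b=None
    for s in SEEDS:
        f=lambda q:np.concatenate([(fk(q)[0]-pos)*100,((fk(q)[1]*MT).inv()*R).as_rotvec()*20])
        o=least_squares(f,s,bounds=(LO,HI))
        if b is None or o.cost<b.cost: b=o
    p,G=fk(b.x); return b.x,np.linalg.norm(p-pos)*1e3,np.degrees(((G*MT).inv()*R).magnitude())
E
python3 - <<'E'
from kin import *; from h import *
q,x,e=D[3]; print("known",len(iks(np.array(x),Ro.from_euler("xyz",e,degrees=True))))
def tilt(ydir,a):
    z=RU@[np.sin(np.radians(a)),0,-np.cos(np.radians(a))]; y=ydir-z*(ydir@z); y/=np.linalg.norm(y); return Ro.from_matrix(np.c_[np.cross(y,z),y,z])
def show(n,pos,R): q,a,b=best(pos,R); print(n,np.round(q,1).tolist(),"mm %.1f deg %.1f"%(a,b),flush=True)
for a in (35,25,15):
  show(f"knob {a}",W(0,0,.048)-0.019*-1*tilt(-U,a).apply([0,0,1]),tilt(-U,a))
  for q in (0,1.2):
    rd,tn=lev(q); R=tilt(tn,a); show(f"{a} q{q}",W(0,0,.05)+.075*rd+.019*R.apply([0,0,1]),R)
E
```

```text
known 1
knob 35 [6.7, 7.3, -45.8, -169.4, -0.1, 173.7] mm 3.7 deg 3.9
35 q0 [13.4, 8.4, -46.8, -172.9, -0.1, -166.6] mm 0.4 deg 0.6
35 q1.2 [6.7, 7.4, -48.9, -155.9, -2.5, -109.4] mm 2.4 deg 2.5
knob 25 [37.5, 7.1, -58.3, 72.5, -10.5, -95.5] mm 1.9 deg 1.5
25 q0 [46.1, 8.9, -58.3, 75.2, -13.7, -84.8] mm 2.7 deg 1.9
25 q1.2 [5.6, 8.1, -52.2, -173.9, -0.1, -90.1] mm 7.2 deg 5.8
knob 15 [49.9, 10.6, -41.1, 19.8, -27.6, -54.3] mm 0.0 deg 0.0
15 q0 [57.7, 11.9, -43.4, 24.7, -26.2, -44.3] mm 0.0 deg 0.0
15 q1.2 [52.4, 8.8, -54.9, 33.6, -17.5, 18.6] mm 0.0 deg 0.0
```

```bash
cat >> kin.py <<'E'
def bestz(pg,n,lim,back=.019,w=1.0):
    """grasp point pg, wanted approach -n: least misalignment within limits (j6 free)"""
    b=None; lo,hi=lim
    for s in ((45,8,-50,40,-20),(50,10,-45,20,-30),(40,5,-50,70,-15),(60,5,-50,50,-30),(10,8,-45,-150,-10),(30,8,-45,-90,-40)):
        def f(q):
            p,G=fk(np.r_[q,0]); z=G.apply([1,0,0]); return np.r_[(p-back*z-pg)*2000,(z+n)*w]
        o=least_squares(f,np.clip(s,lo+.1,hi-.1),bounds=(lo,hi),max_nfev=400)
        if b is None or o.cost<b.cost: b=o
    p,G=fk(np.r_[b.x,0]); z=G.apply([1,0,0]); return b.x,z,np.linalg.norm(p-back*z-pg)*1e3,np.degrees(np.arccos(np.clip(-z@n,-1,1)))
E
python3 - <<'E'
from kin import *; from h import *
lo=LO[:5].copy();hi=HI[:5].copy();lo[2]=-57;hi[4]=-6;hi[3]=90;lo[3]=-60
lo2=lo.copy();hi2=hi.copy();lo2[3]=-168;hi2[3]=-20;hi2[4]=-4
for nm,l in (("norm",(lo,hi)),("flip",(lo2,hi2))):
  for k,pg in [("knob",W(0,0,.050))]+[(f"q{q}",W(0,0,.048)+.075*lev(q)[0]) for q in (0,.4,.8,1.2)]:
    for up in (0,.06):
      q,z,e,a=bestz(pg+up*N,N,l); zl=RU.T@z
      print(nm,k,up,np.round(q,1).tolist(),"z local",np.round(zl,2).tolist(),"err %.1f mis %.1f"%(e,a),flush=True)
E
```

```text
norm knob 0 [41.9, 7.4, -57.0, 64.0, -14.0] z local [0.39, -0.03, -0.92] err 0.0 mis 12.2
norm knob 0.06 [50.3, -0.4, -57.0, 50.5, -20.5] z local [0.43, -0.01, -0.9] err 0.0 mis 9.8
norm q0 0 [51.0, 10.3, -57.0, 69.4, -19.4] z local [0.39, -0.08, -0.92] err 0.0 mis 12.6
norm q0 0.06 [59.8, 2.9, -57.0, 55.3, -25.1] z local [0.42, -0.06, -0.9] err 0.0 mis 10.5
norm q0.4 0 [53.6, 10.2, -57.0, 57.9, -19.2] z local [0.34, -0.08, -0.94] err 0.0 mis 15.8
norm q0.4 0.06 [61.7, 2.5, -57.0, 46.7, -25.8] z local [0.37, -0.05, -0.93] err 0.0 mis 13.6
norm q0.8 0 [53.2, 9.5, -57.0, 47.2, -17.0] z local [0.29, -0.03, -0.96] err 0.0 mis 18.2
norm q0.8 0.06 [60.8, 1.4, -57.0, 38.8, -25.0] z local [0.33, -0.03, -0.94] err 0.0 mis 16.0
norm q1.2 0 [34.1, 7.1, -39.0, -60.0, -6.0] z local [0.57, 0.33, -0.75] err 0.0 mis 19.1
norm q1.2 0.06 [57.5, -0.1, -57.0, 32.0, -22.8] z local [0.31, 0.02, -0.95] err 0.0 mis 17.2
flip knob 0 [5.9, 6.8, -47.4, -168.0, -4.0] z local [0.64, -0.06, -0.77] err 0.0 mis 5.7
flip knob 0.06 [5.4, -2.3, -51.3, -168.0, -4.0] z local [0.7, -0.07, -0.71] err 0.0 mis 10.6
flip q0 0 [13.2, 8.8, -47.1, -168.0, -4.0] z local [0.61, 0.02, -0.79] err 0.0 mis 3.2
flip q0 0.06 [13.2, -0.1, -51.0, -168.0, -4.0] z local [0.68, 0.02, -0.73] err 0.0 mis 8.1
flip q0.4 0 [11.4, 8.5, -49.4, -168.0, -4.0] z local [0.59, 0.0, -0.81] err 0.0 mis 1.0
flip q0.4 0.06 [11.3, -0.9, -53.4, -168.0, -4.0] z local [0.66, 0.0, -0.75] err 0.0 mis 6.4
flip q0.8 0 [8.7, 8.1, -50.4, -164.3, -4.0] z local [0.58, -0.02, -0.81] err 0.0 mis 1.1
flip q0.8 0.06 [8.2, -1.8, -55.5, -168.0, -4.0] z local [0.65, -0.03, -0.76] err 0.0 mis 5.5
flip q1.2 0 [5.8, 7.5, -49.7, -156.7, -4.0] z local [0.59, -0.04, -0.8] err 0.0 mis 2.8
flip q1.2 0.06 [4.5, -2.8, -56.8, -168.0, -4.0] z local [0.64, -0.07, -0.77] err 0.0 mis 6.3
```

```bash
cat >> h.py <<'E'
def tilt(ydir,a):
    z=RU@[np.sin(np.radians(a)),0,-np.cos(np.radians(a))]; y=ydir-z*(ydir@z); y/=np.linalg.norm(y); return Ro.from_matrix(np.c_[np.cross(y,z),y,z])
def lp(q,h=.03,rad=.075): return W(0,0,h)+rad*lev(q)[0]
RL=tilt(lev(.7)[1],17)
E
python3 - <<'E'
from kin import *; from h import *
from plant import r
s=r.get_state()
z=RL.apply([0,0,1])
for nm,p in (("pre",lp(.06)-.07*z),("q0",lp(.06)),("q.6",lp(.6)),("q1.2",lp(1.2)),("q1.2up",lp(1.2)-.07*z)):
    q,a,b=best(p,RL); print(nm,p.round(4),np.round(q,1).tolist(),round(a,1),round(b,1))
plan(s["tcp_pos"],s["eef_rot"],lp(.06)-.07*z,RL)
plan(lp(.06)-.07*z,RL.as_euler("xyz",degrees=True),lp(.06),RL,vmax=.03)
E
```

```text
pre [0.4685 0.306  0.1536] [60.8, 4.6, -41.6, 22.7, -34.4, -3.6] 0.0 0.0
q0 [0.4885 0.3104 0.0866] [56.9, 11.2, -47.1, 32.2, -22.6, -10.9] 0.0 0.0
q.6 [0.4696 0.2798 0.0691] [54.4, 9.8, -54.2, 41.0, -17.4, -17.8] 0.0 0.0
q1.2 [0.4682 0.2361 0.0616] [49.0, 8.3, -58.3, 45.9, -13.9, -18.0] 0.2 0.2
q1.2up [0.4482 0.2317 0.1285] [57.2, 0.5, -50.8, 25.3, -28.9, -3.4] 0.0 0.0
10 rows; rot [-0.233, -0.24, -0.905]
[[0.004, 0.009, 0.035], [0.005, 0.009, 0.035], [0.005, 0.008, 0.035], [0.005, 0.008, 0.035], [0.005, 0.008, 0.035], [0.005, 0.007, 0.035], [0.005, 0.007, 0.035], [0.005, 0.007, 0.035], [0.005, 0.006, 0.035], [0.006, 0.006, 0.035]]
3 rows; rot [0.0, 0.0, -0.0]
[[0.0, -0.0, 0.156]]
```

```bash
sed -i 's/^RL=.*/RL=tilt(lev(.7)[1],14)/' h.py
python3 - <<'E'
from kin import *; from h import *
from plant import r
s=r.get_state()
z=RL.apply([0,0,1])
for nm,p in (("pre",lp(.06)-.07*z),("q1.2",lp(1.2))):
    q,a,b=best(p,RL); print(nm,p.round(4),np.round(q,1).tolist(),round(a,1),round(b,1))
plan(s["tcp_pos"],s["eef_rot"],lp(.06)-.07*z,RL); print(RL.as_euler("xyz",degrees=True))
E
```

```text
pre [0.472  0.3067 0.1545] [59.5, 6.2, -36.7, 16.5, -38.7, 3.7] 0.0 0.0
q1.2 [0.4682 0.2361 0.0616] [52.8, 9.7, -51.4, 26.9, -20.3, -2.1] 0.0 0.0
10 rows; rot [-0.282, -0.286, -0.912]
[[0.005, 0.007, 0.035], [0.006, 0.006, 0.035], [0.006, 0.006, 0.035], [0.006, 0.006, 0.035], [0.007, 0.005, 0.035], [0.007, 0.005, 0.035], [0.008, 0.005, 0.035], [0.008, 0.004, 0.035], [0.009, 0.004, 0.035], [0.009, 0.004, 0.035]]
[-173.53712645  -12.44551369  -15.32779803]
```

>>> {"op": "play_rows", "data": {
  "rows": [
    {"slide": [0.005,0.006,0.0],"delta_rot": [-0.28,-0.285,-0.91],"fingers": 0},
    {"slide": [0.006,0.006,0.02],"delta_rot": [-0.28,-0.285,-0.91],"fingers": 0},
    {"slide": [0.006,0.006,0.03],"delta_rot": [-0.28,-0.285,-0.91],"fingers": 0},
    {"slide": [0.006,0.006,0.035],"delta_rot": [-0.28,-0.285,-0.91],"fingers": 0},
    {"slide": [0.007,0.005,0.035],"delta_rot": [-0.28,-0.285,-0.91],"fingers": 0},
    {"slide": [0.007,0.005,0.035],"delta_rot": [-0.28,-0.285,-0.91],"fingers": 0},
    {"slide": [0.008,0.005,0.035],"delta_rot": [-0.28,-0.285,-0.91],"fingers": 0},
    {"slide": [0.008,0.004,0.035],"delta_rot": [-0.28,-0.285,-0.91],"fingers": 0}
  ]
}}

```text
time_s: 13.68
tcp_pos: [0.4621, 0.3072, 0.1717]
eef_rot: [-168.8, -13.7, -24.2]
contact_force: [1.0, 0.2, 0.7]
gripper_width: 0.044
gripper_force: 0.0
```

>>> {"op": "play_rows", "data": {
  "rows": [
    {"slide": [0.009,0.004,0.035],"delta_rot": [-0.28,-0.285,-0.91],"fingers": 0},
    {"slide": [0.009,0.004,0.035],"delta_rot": [-0.28,-0.285,-0.91],"fingers": 0},
    {"slide": [0,0,0],"delta_rot": [0,0,0],"fingers": 0}
  ]
}}

```text
time_s: 14.05
tcp_pos: [0.4675, 0.3063, 0.1619]
eef_rot: [-173.4, -12.4, -15.5]
contact_force: [-0.8, 0.2, -0.4]
gripper_width: 0.044
gripper_force: 0.0
```

Run:
```python
from kin import *; from h import *
from plant import r
s=r.get_state(); print(s["tcp_pos"],s["eef_rot"],s["joints"])
plan(s["tcp_pos"],s["eef_rot"],lp(.06),RL,vmax=.03)
```

```text
[0.46747266 0.30629587 0.16185134] [-173.37808757  -12.43556268  -15.49882497] [ 59.97981317   5.28823988 -36.54259825  16.21656194 -39.63842617
   3.48958652]
3 rows; rot [-0.009, -0.001, -0.012]
[[0.006, -0.001, 0.174], [0.006, -0.001, 0.174], [0.006, -0.001, 0.174]]
```

>>> {"op": "play_rows", "data": {
  "rows": [
    {"slide": [0.006,0,0.15],"delta_rot": [0,0,0],"fingers": 0},
    {"slide": [0.006,0,0.15],"delta_rot": [0,0,0],"fingers": 0},
    {"slide": [0.004,0,0.1],"delta_rot": [0,0,0],"fingers": 0},
    {"slide": [0.002,0,0.06],"delta_rot": [0,0,0],"fingers": 0},
    {"slide": [0,0,0.06],"delta_rot": [0,0,0],"fingers": 0},
    {"slide": [0,0,0],"delta_rot": [0,0,0],"fingers": 0}
  ]
}}

```text
time_s: 14.8
tcp_pos: [0.4881, 0.3095, 0.0861]
eef_rot: [-173.5, -12.5, -15.4]
contact_force: [0.7, 0.4, 0.3]
gripper_width: 0.0441
gripper_force: 0.0
```

Run:
```python
from h import *
from plant import r
for n in ("top","scene"):
    c=r.capture(n);np.savez(n+"3.npz",**c)
t=load("top3");c=load("scene3")
cv2.imwrite("pics/v3.png",np.hstack([cv2.resize(t["image"][150:250,180:280],None,fx=4,fy=5,interpolation=2),cv2.resize(c["image"][180:280,190:290],None,fx=4,fy=5,interpolation=2)]))
```

```text
(no output)
```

View pics/v3.png

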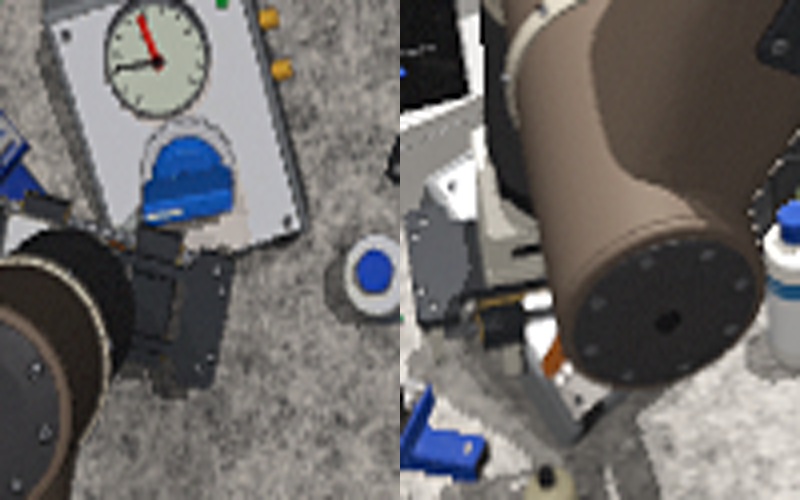

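In the scene half, the orange post at (553,357) sits between the fingers, and no force is reported. I'll close gently to confirm I have it.

>>> {"op": "play_rows", "data": {
  "rows": [
    {"slide": [0,0,0],"delta_rot": [0,0,0],"fingers": -1},
    {"slide": [0,0,0],"delta_rot": [0,0,0],"fingers": -1},
    {"slide": [0,0,0],"delta_rot": [0,0,0],"fingers": -1},
    {"slide": [0,0,0],"delta_rot": [0,0,0],"fingers": -1},
    {"slide": [0,0,0],"delta_rot": [0,0,0],"fingers": -1}
  ],
  "squeeze": 5
}}

```text
time_s: 15.52
tcp_pos: [0.4875, 0.3071, 0.0858]
eef_rot: [-173.7, -12.4, -15.4]
contact_force: [-1.3, -6.9, 4.5]
gripper_width: 0.0188
gripper_force: 5.0
```

Run:
```python
from h import *
from plant import r
s=r.get_state(); print(s["tcp_pos"],s["eef_rot"],s["contact_force"])
R=RL
qs=np.linspace(0.0,1.3,14)
for a,b in zip(qs,qs[1:]): print(round(b,2),np.round(R.inv().apply(lp(b)-lp(a))/.15,3))
print("tool y",R.apply([0,1,0]))
```

```text
[0.48750892 0.30710326 0.085777  ] [-173.68716496  -12.43133109  -15.42250237] [-1.26244614 -6.86809407  4.48779248]
0.1 [-0.029  0.038  0.016]
0.2 [-0.025  0.041  0.016]
0.3 [-0.021  0.043  0.015]
0.4 [-0.016  0.045  0.013]
0.5 [-0.012  0.047  0.012]
0.6 [-0.007  0.048  0.011]
0.7 [-0.002  0.049  0.009]
0.8 [0.002 0.049 0.008]
0.9 [0.007 0.049 0.006]
1.0 [0.012 0.048 0.004]
1.1 [0.016 0.047 0.003]
1.2 [0.021 0.046 0.001]
1.3 [ 0.025  0.043 -0.001]
tool y [-0.23926618 -0.96471266 -0.10991439]
```

>>> {"op": "play_rows", "data": {
  "rows": [
    {"slide": [-0.029,0.048,0.016],"delta_rot": [0,0,0],"fingers": -1},
    {"slide": [-0.025,0.041,0.016],"delta_rot": [0,0,0],"fingers": -1},
    {"slide": [-0.021,0.043,0.015],"delta_rot": [0,0,0],"fingers": -1},
    {"slide": [-0.016,0.045,0.013],"delta_rot": [0,0,0],"fingers": -1}
  ]
}}

```text
time_s: 16.02
tcp_pos: [0.4715, 0.2888, 0.0721]
eef_rot: [-173.3, -12.5, -15.4]
contact_force: [4.2, 0.2, 1.3]
gripper_width: 0.0183
gripper_force: 4.9
```

>>> {"op": "play_rows", "data": {
  "rows": [
    {"slide": [-0.012,0.047,0.012],"delta_rot": [0,0,0],"fingers": -1},
    {"slide": [-0.007,0.048,0.011],"delta_rot": [0,0,0],"fingers": -1},
    {"slide": [-0.002,0.049,0.009],"delta_rot": [0,0,0],"fingers": -1},
    {"slide": [0.002,0.049,0.008],"delta_rot": [0,0,0],"fingers": -1},
    {"slide": [0.007,0.049,0.006],"delta_rot": [0,0,0],"fingers": -1}
  ]
}}

```text
time_s: 16.65
tcp_pos: [0.4623, 0.2535, 0.0604]
eef_rot: [-173.5, -12.5, -15.4]
contact_force: [-0.2, 2.0, -1.1]
gripper_width: 0.0186
gripper_force: 4.8
```

>>> {"op": "play_rows", "data": {
  "rows": [
    {"slide": [0.012,0.048,0.004],"delta_rot": [0,0,0],"fingers": -1},
    {"slide": [0.016,0.047,0.003],"delta_rot": [0,0,0],"fingers": -1},
    {"slide": [0,0,0],"delta_rot": [0,0,0],"fingers": -1}
  ]
}}

```text
time_s: 17.02
tcp_pos: [0.4632, 0.2379, 0.0587]
eef_rot: [-173.5, -12.5, -15.4]
contact_force: [1.5, -0.3, -0.6]
gripper_width: 0.0188
gripper_force: 4.9
```

>>> {"op": "play_rows", "data": {
  "rows": [
    {"slide": [0.015,0.035,0.001],"delta_rot": [0,0,0],"fingers": -1},
    {"slide": [0,0,0],"delta_rot": [0,0,0],"fingers": -1}
  ]
}}

```text
time_s: 17.27
tcp_pos: [0.4642, 0.2332, 0.0587]
eef_rot: [-173.5, -12.5, -15.4]
contact_force: [0.6, 0.6, -0.9]
gripper_width: 0.0187
gripper_force: 4.9
```

>>> {"op": "play_rows", "data": {
  "rows": [
    {"slide": [0.012,0.025,0],"delta_rot": [0,0,0],"fingers": -1},
    {"slide": [0,0,0],"delta_rot": [0,0,0],"fingers": -1}
  ]
}}

```text
time_s: 17.52
tcp_pos: [0.465, 0.2295, 0.0587]
eef_rot: [-173.4, -12.5, -15.4]
contact_force: [1.1, 0.9, -0.2]
gripper_width: 0.019
gripper_force: 4.8
```

>>> {"op": "play_rows", "data": {
  "rows": [
    {"slide": [0.012,0.025,0],"delta_rot": [0,0,0],"fingers": -1},
    {"slide": [0,0,0],"delta_rot": [0,0,0],"fingers": -1}
  ]
}}

```text
time_s: 17.77
tcp_pos: [0.4667, 0.2284, 0.0595]
eef_rot: [-173.1, -12.5, -15.3]
contact_force: [-2.5, 9.4, -2.2]
gripper_width: 0.0187
gripper_force: 4.8
```

>>> {"op": "play_rows", "data": {
  "rows": [
    {"slide": [0.012,0.025,0],"delta_rot": [0,0,0],"fingers": -1},
    {"slide": [0,0,0],"delta_rot": [0,0,0],"fingers": -1}
  ]
}}

```text
time_s: 18.02
tcp_pos: [0.4677, 0.225, 0.0599]
eef_rot: [-173.1, -12.5, -15.3]
contact_force: [-4.1, 11.1, -0.0]
gripper_width: 0.0246
gripper_force: 4.9
```

Run:
```python
from h import *
from plant import r
s=r.get_state(); print(s["tcp_pos"],s["contact_force"],s["gripper_width"])
c=r.capture("top");np.savez("top4.npz",**c);c=r.capture("scene");np.savez("scene4.npz",**c)
t=load("top4")["image"]
for n,c in (("t",load("top4")),("s",load("scene4"))):
    m=cv2.inRange(cv2.cvtColor(c["image"],cv2.COLOR_BGR2HSV),(5,120,90),(22,255,255))
    b=(190,180,260,230) if n=="t" else (200,220,280,290)
    ys,xs=np.nonzero(m[b[1]:b[3],b[0]:b[2]]); print(n,len(xs),(xs.mean()+b[0],ys.mean()+b[1]) if len(xs) else None)
    for q in (1.0,1.2): print(q,proj(c,lp(q,.036))[0],proj(c,lp(q,.056))[0])
cv2.imwrite("pics/v4.png",np.hstack([cv2.resize(load("top4")["image"][150:250,180:280],None,fx=4,fy=5,interpolation=2),cv2.resize(load("scene4")["image"][180:280,190:290],None,fx=4,fy=5,interpolation=2)]))
```

```text
[0.46773031 0.22503407 0.05985212] [-4.11405504 11.12343407 -0.02306323] 0.024559406172075356
t 0 None
1.0 [228.76425829 209.59505753] [228.63992108 212.91491873]
1.2 [233.68173369 208.85560266] [233.61604415 212.16379061]
s 50 (np.float64(257.76), np.float64(244.88))
1.0 [251.0304114  251.82718993] [252.88767423 249.71029971]
1.2 [255.16678718 249.68314925] [257.06977733 247.55127026]
```

View pics/v4.png

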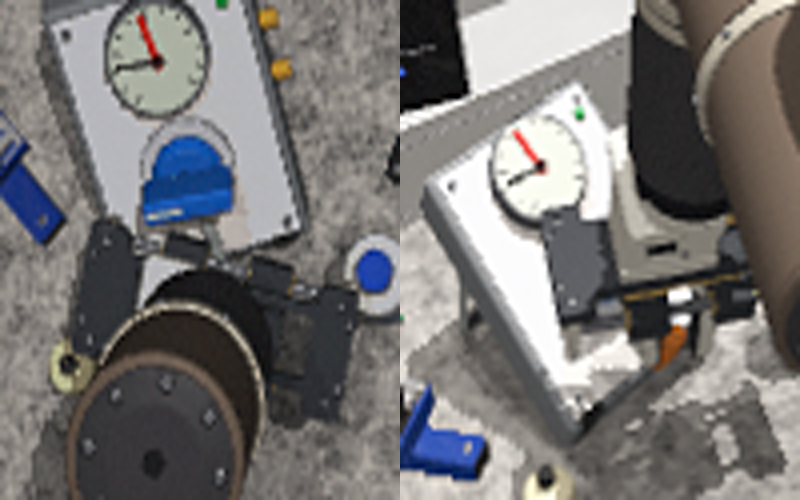

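The stop is reached (11 N, pads forced open). The orange post is at (668,345) in the scene half and the lever points down the slope. Now I'll release, back off, and measure the needle, the red hand and the bar.

>>> {"op": "play_rows", "data": {
  "rows": [
    {"slide": [-0.01,-0.025,0],"delta_rot": [0,0,0],"fingers": -1},
    {"slide": [0,0,0],"delta_rot": [0,0,0],"fingers": 0},
    {"slide": [0,0,0],"delta_rot": [0,0,0],"fingers": 0},
    {"slide": [0,0,0],"delta_rot": [0,0,0],"fingers": 0},
    {"slide": [0,0,-0.15],"delta_rot": [0,0,0],"fingers": 0},
    {"slide": [0,0,-0.25],"delta_rot": [0,0,0],"fingers": 0},
    {"slide": [0,0,-0.2],"delta_rot": [0,0,0],"fingers": 0},
    {"slide": [0,0,0],"delta_rot": [0,0,0],"fingers": 0}
  ]
}}

```text
time_s: 19.12
tcp_pos: [0.445, 0.2214, 0.1481]
eef_rot: [-173.2, -12.5, -15.4]
contact_force: [-0.1, 0.4, 0.3]
gripper_width: 0.044
gripper_force: 0.0
```

```bash
cat >> h.py <<'E'
def uy(X): d=X-O-[0,0,.08]; return d@U,d@Yv
def pl(c,px,h): return uy(onplane(c,px,N,W(0,0,h)))
def gauge(c,hub=None):
    """angles (deg, cw from up-slope) of red hand and needle on the gauge, plus hub"""
    im=c["image"].astype(int);b,g,rr=im[...,0],im[...,1],im[...,2]
    hp=proj(c,W(.076,0,.015))[0]; yy,xx=np.mgrid[0:im.shape[0],0:im.shape[1]]
    near=np.hypot(xx-hp[0],yy-hp[1])<16
    pts=np.array([pl(c,(x,y),.015) for y,x in zip(*np.nonzero(near))]); 
    red=((rr-np.maximum(b,g))>50)[near]; dark=((rr+g+b)<260)[near]&~((rr-np.maximum(b,g))>25)[near]; lum=(rr+g+b)[near]
    return pts,red,dark,lum,(rr-np.maximum(b,g))[near]
E
python3 - <<'E'
from h import *
for n in ("top4","scene4","top0","scene0"):
    c=load(n); pts,red,dark,lum,_=gauge(c)
    # gauge face: bright pixels' centroid as hub
    for nm,m in (("red",red),("dark",dark)): print(n,nm,m.sum(),np.round(pts[m].mean(0)*1e3,1) if m.any() else "")
c=load("top0")
for nm,p in (("barTL",(180,290)),("barTR",(290,272)),("barBL",(180,330)),("barBR",(290,318))): print(nm,np.round(np.array(pl(c,T(p),.062))*1e3,1))
for c,f,h,tn in ((c,T,(197,172),((177,130),(143,179))),(load("scene0"),Sc,(176,142),((145,107),(135,159)))):
    h=np.array(pl(c,f(h),.015)); 
    for p in tn:
        d=np.array(pl(c,f(p),.015))-h; print("hub",h.round(4),"len",np.linalg.norm(d).round(4),"ang cw from up",np.degrees(np.arctan2(-d[1],d[0])).round(1))
E
```

```text
top4 red 22 [93.9  3.4]
top4 dark 93 [90.8  1.4]
scene4 red 18 [90.   2.9]
scene4 dark 47 [56.7 21.1]
top0 red 22 [93.9  3.4]
top0 dark 82 [91.6  0.6]
scene0 red 17 [90.9  2.8]
scene0 dark 48 [58.3 23.1]
barTL [27.9 24.1]
barTR [ 22.8 -39.6]
barBL [ 2.8 31.7]
barBR [ -6.3 -31.5]
hub [0.0771 0.0011] len 0.0286 ang cw from up -6.7
hub [0.0771 0.0011] len 0.0314 ang cw from up -83.5
hub [0.076  0.0009] len 0.0295 ang cw from up -6.1
hub [0.076  0.0009] len 0.0286 ang cw from up -83.6
```

Both views agree: red hand at -6.4°, needle at -83.5° (clockwise from up-slope), so the knob has to turn 77° clockwise. The bar edges suggest about -83.5° as well. Next, the knob centre and the reach for the grasp.

Run:
```python
from kin import *; from h import *
from plant import r
t=load("top0");s=load("scene0")
print("skirt top arc (27,0)",np.array(pl(t,T((237,247)),.028))*1e3,"ring arc u34:",np.array(pl(t,T((235,225)),.006))*1e3,np.array(pl(t,T((235,225)),.015))*1e3)
# white line on bar: bright low-saturation pixels inside knob region
hsv=cv2.cvtColor(t["image"],cv2.COLOR_BGR2HSV)
for n,c,b in (("t",t,(213,186,228,197)),("s",s,(228,222,256,240))):
    cols=c["image"][b[1]:b[3],b[0]:b[2]].astype(int); m=(cols.min(2)>140)
    h2=cv2.cvtColor(c["image"],cv2.COLOR_BGR2HSV)
    mb=cv2.inRange(h2,(95,90,40),(130,255,255)); bb=(205,170,250,205) if n=="t" else (225,215,262,250)
    z=np.zeros_like(mb); z[bb[1]:bb[3],bb[0]:bb[2]]=mb[bb[1]:bb[3],bb[0]:bb[2]]
    k=max(cv2.findContours(z,0,1)[0],key=cv2.contourArea)[:,0].astype(float)
    P28=np.array([pl(c,p,.028) for p in k])*1e3; P62=np.array([pl(c,p,.062) for p in k])*1e3
    print(n,"h28 u max %.1f y %.1f..%.1f"%(P28[:,0].max(),P28[:,1].min(),P28[:,1].max()),"h62 u %.1f..%.1f y %.1f..%.1f"%(P62[:,0].min(),P62[:,0].max(),P62[:,1].min(),P62[:,1].max()))
st=r.get_state(); print(st["tcp_pos"],st["eef_rot"],st["joints"])
for a in (12,17,20,22):
  for ang in (-83.5,-45,-6.4):
    g=np.radians(ang); bar=np.cos(g)*U-np.sin(g)*Yv; yd=np.cross(N,bar); yd*=1  # left of bar
    yd=-yd  # start: +U side
    for h in (.038,):
        R=tilt(yd,a); p=W(0,0,h); q,e,d=best(p,R); print(a,ang,np.round(q,1).tolist(),round(e,1),round(d,1),"yd.U %.2f yd.Y %.2f"%(yd@U,yd@Yv))
```

```text
skirt top arc (27,0) [30.29314523 -9.5439167 ] ring arc u34: [34.40300278 -9.0224897 ] [ 38.50133642 -10.42115389]
t h28 u max 32.5 y -31.4..38.4 h62 u -6.1..48.3 y -36.2..31.8
s h28 u max 25.1 y -47.1..28.7 h62 u -33.0..18.2 y -30.4..42.9
[0.44498253 0.22138511 0.14806047] [-173.21278132  -12.53995175  -15.3988188 ] [ 56.28231802  -0.56044464 -45.0257966   16.49589896 -36.15668806
   6.50811586]
12 -83.5 [49.2, 11.3, -35.3, 12.7, -34.4, 126.2] 0.0 0.0 yd.U 0.99 yd.Y -0.11
12 -45 [49.2, 11.3, -35.3, 12.7, -34.4, 85.9] 0.0 0.0 yd.U 0.71 yd.Y -0.71
12 -6.4 [49.2, 11.3, -35.3, 12.7, -34.4, 49.1] 0.0 0.0 yd.U 0.11 yd.Y -0.99
17 -83.5 [50.1, 9.1, -43.5, 24.2, -25.9, 114.7] 0.0 0.0 yd.U 0.99 yd.Y -0.11
17 -45 [50.1, 9.1, -43.5, 24.2, -25.9, 75.1] 0.0 0.0 yd.U 0.71 yd.Y -0.71
17 -6.4 [50.1, 9.1, -43.5, 24.2, -25.9, 37.6] 0.0 0.0 yd.U 0.11 yd.Y -0.99
20 -83.5 [48.9, 7.8, -49.5, 36.3, -20.1, 103.9] 0.0 0.0 yd.U 0.99 yd.Y -0.11
20 -45 [48.9, 7.8, -49.5, 36.3, -20.1, 64.6] 0.0 0.0 yd.U 0.71 yd.Y -0.71
20 -6.4 [48.9, 7.8, -49.5, 36.3, -20.1, 26.8] 0.0 0.0 yd.U 0.11 yd.Y -0.99
22 -83.5 [45.9, 6.9, -54.0, 49.3, -15.8, 93.6] 0.0 0.0 yd.U 0.99 yd.Y -0.11
22 -45 [45.9, 6.9, -54.0, 49.3, -15.8, 54.5] 0.0 0.0 yd.U 0.71 yd.Y -0.71
22 -6.4 [45.9, 6.9, -54.0, 49.3, -15.8, 16.5] 0.0 0.0 yd.U 0.11 yd.Y -0.99
```

```bash
sed -i 's/^O=.*/O=np.array([.549,.251,0.])/' h.py
cat >> h.py <<'E'
def bar(ang):
    g=np.radians(ang); return np.cos(g)*U-np.sin(g)*Yv
def RK(ang,a=20): return tilt(-np.cross(N,bar(ang)),a)
E
python3 - <<'E'
from kin import *; from h import *
from plant import r
st=r.get_state(); R=RK(-83.5); z=R.apply([0,0,1]); p=W(0,0,.038)-.06*z
q,e,d=best(p,R); print(p,R.as_euler("xyz",degrees=True),np.round(q,1),e,d)
R0=Ro.from_euler("xyz",st["eef_rot"],degrees=True)
plan(st["tcp_pos"],st["eef_rot"],p,R)
E
```

```text
[0.50767005 0.24191302 0.16750933] [160.12688419  -2.2961796   96.07508062] [ 52.6   2.  -44.2  25.5 -30.8 112.5] 1.0007415106216802e-13 2.6206424401796236e-14
25 rows; rot [-0.03, 0.051, -0.962]
[[0.015, -0.01, -0.001], [0.016, -0.009, -0.001], [0.017, -0.007, -0.001], [0.017, -0.006, -0.001], [0.018, -0.005, -0.001], [0.018, -0.003, -0.0], [0.018, -0.002, -0.0], [0.018, -0.001, -0.0], [0.018, 0.001, -0.0], [0.018, 0.002, -0.0], [0.018, 0.004, -0.0], [0.018, 0.005, 0.0], [0.017, 0.006, 0.0], [0.017, 0.008, 0.0], [0.016, 0.009, 0.0], [0.015, 0.01, 0.0], [0.014, 0.011, 0.0], [0.014, 0.012, 0.001], [0.013, 0.013, 0.001], [0.011, 0.014, 0.001], [0.01, 0.015, 0.001], [0.009, 0.016, 0.001], [0.008, 0.017, 0.001], [0.007, 0.017, 0.001], [0.005, 0.018, 0.001]]
```

>>> {"op": "play_rows", "data": {
  "rows": [
    {"slide": [0.016,-0.009,-0.05],"delta_rot": [-0.03,0.05,-0.96],"fingers": -0.18},
    {"slide": [0.016,-0.008,-0.05],"delta_rot": [-0.03,0.05,-0.96],"fingers": -0.18},
    {"slide": [0.017,-0.007,0],"delta_rot": [-0.03,0.05,-0.96],"fingers": -0.18},
    {"slide": [0.017,-0.006,0],"delta_rot": [-0.03,0.05,-0.96],"fingers": -0.18},
    {"slide": [0.018,-0.005,0],"delta_rot": [-0.03,0.05,-0.96],"fingers": -0.18},
    {"slide": [0.018,-0.003,0],"delta_rot": [-0.03,0.05,-0.96],"fingers": -0.18},
    {"slide": [0.018,-0.002,0],"delta_rot": [-0.03,0.05,-0.96],"fingers": -0.18},
    {"slide": [0.018,0,0],"delta_rot": [-0.03,0.05,-0.96],"fingers": -0.18}
  ]
}}

```text
time_s: 20.12
tcp_pos: [0.461, 0.225, 0.1646]
eef_rot: [176.3, -15.2, 21.0]
contact_force: [-0.7, 0.5, -0.2]
gripper_width: 0.0358
gripper_force: 0.0
```

>>> {"op": "play_rows", "data": {
  "rows": [
    {"slide": [0.018,0,0],"delta_rot": [-0.03,0.05,-0.96],"fingers": -0.18},
    {"slide": [0.018,0.002,0],"delta_rot": [-0.03,0.05,-0.96],"fingers": -0.18},
    {"slide": [0.018,0.004,0],"delta_rot": [-0.03,0.05,-0.96],"fingers": -0.18},
    {"slide": [0.018,0.005,0],"delta_rot": [-0.03,0.05,-0.96],"fingers": -0.18},
    {"slide": [0.017,0.006,0],"delta_rot": [-0.03,0.05,-0.96],"fingers": -0.18},
    {"slide": [0.017,0.008,0],"delta_rot": [-0.03,0.05,-0.96],"fingers": -0.18},
    {"slide": [0.016,0.009,0],"delta_rot": [-0.03,0.05,-0.96],"fingers": -0.18},
    {"slide": [0.015,0.01,0],"delta_rot": [-0.03,0.05,-0.96],"fingers": -0.18}
  ]
}}

```text
time_s: 21.12
tcp_pos: [0.481, 0.2317, 0.1708]
eef_rot: [166.5, -11.6, 57.1]
contact_force: [-0.3, -1.2, -0.6]
gripper_width: 0.0361
gripper_force: 0.0
```

>>> {"op": "play_rows", "data": {
  "rows": [
    {"slide": [0.014,0.011,0],"delta_rot": [-0.03,0.05,-0.96],"fingers": -0.18},
    {"slide": [0.014,0.012,0],"delta_rot": [-0.03,0.05,-0.96],"fingers": -0.18},
    {"slide": [0.013,0.013,0],"delta_rot": [-0.03,0.05,-0.96],"fingers": -0.18},
    {"slide": [0.011,0.014,0],"delta_rot": [-0.03,0.05,-0.96],"fingers": -0.18},
    {"slide": [0.01,0.015,0],"delta_rot": [-0.03,0.05,-0.96],"fingers": -0.18},
    {"slide": [0.009,0.016,0],"delta_rot": [-0.03,0.05,-0.96],"fingers": -0.18},
    {"slide": [0.008,0.017,0],"delta_rot": [-0.03,0.05,-0.96],"fingers": -0.18},
    {"slide": [0.007,0.017,0],"delta_rot": [-0.03,0.05,-0.96],"fingers": -0.18}
  ]
}}

```text
time_s: 22.12
tcp_pos: [0.5006, 0.2383, 0.1776]
eef_rot: [160.8, -3.2, 91.7]
contact_force: [0.1, -0.5, 0.0]
gripper_width: 0.036
gripper_force: 0.0
```

Run:
```python
from h import *
from plant import r
st=r.get_state(); print(st["tcp_pos"],st["eef_rot"],st["joints"],st["gripper_width"])
R=RK(-83.5); plan(st["tcp_pos"],st["eef_rot"],W(0,0,.038),R,vmax=.025)
t=r.capture("top"); np.savez("top5.npz",**t); hp=proj(t,W(.07,0,.015))[0]; print(hp)
for p in ((197,172),(177,130),(143,179)): pass
print("knob axis in picture h62",proj(t,W(0,0,.062)))
```

```text
[0.5006069  0.23830103 0.1775583 ] [160.78416248  -3.23222807  91.65957961] [ 53.48833702   0.88324903 -43.18721705  24.0198073  -33.69906351
 108.95840328] 0.03598468260016455
3 rows; rot [-0.032, 0.043, -0.325]
[[0.008, 0.009, 0.16], [0.007, 0.008, 0.16], [0.006, 0.008, 0.16]]
[220.75577405 162.70286826]
knob axis in picture h62 [[227.17284441 190.50655058]]
```

>>> {"op": "play_rows", "data": {
  "rows": [
    {"slide": [0.008,0.009,0.12],"delta_rot": [-0.03,0.04,-0.4],"fingers": -0.18},
    {"slide": [0.007,0.008,0.12],"delta_rot": [-0.03,0.04,-0.4],"fingers": -0.18},
    {"slide": [0.006,0.008,0.1],"delta_rot": [-0.03,0.04,-0.17],"fingers": -0.18},
    {"slide": [0,0,0.06],"delta_rot": [0,0,0],"fingers": -0.18},
    {"slide": [0,0,0.04],"delta_rot": [0,0,0],"fingers": -0.18},
    {"slide": [0,0,0.03],"delta_rot": [0,0,0],"fingers": -0.18},
    {"slide": [0,0,0],"delta_rot": [0,0,0],"fingers": -0.18}
  ]
}}

```text
time_s: 23.05
tcp_pos: [0.5278, 0.2472, 0.1141]
eef_rot: [160.1, -2.4, 95.9]
contact_force: [0.3, -0.6, 0.1]
gripper_width: 0.0362
gripper_force: 0.1
```

>>> {"op": "play_rows", "data": {
  "rows": [
    {"slide": [0,0,0],"delta_rot": [0,0,0],"fingers": -1},
    {"slide": [0,0,0],"delta_rot": [0,0,0],"fingers": -1},
    {"slide": [0,0,0],"delta_rot": [0,0,0],"fingers": -1},
    {"slide": [0,0,0],"delta_rot": [0,0,0],"fingers": -1}
  ],
  "squeeze": 6
}}

```text
time_s: 23.55
tcp_pos: [0.5261, 0.2468, 0.1133]
eef_rot: [160.2, -2.4, 96.0]
contact_force: [-12.6, 1.5, 1.1]
gripper_width: 0.0301
gripper_force: 6.0
```

Run:
```python
from h import *
from plant import r
st=r.get_state(); R=Ro.from_euler("xyz",st["eef_rot"],degrees=True)
print(st["tcp_pos"],"F tool",R.inv().apply(st["contact_force"]),st["gripper_width"],"cmd-ish off tool",R.inv().apply(st["tcp_pos"]-W(0,0,.038))*1e3)
# turn rows: about N by 77.1 deg cw vs about tool z
print("N in tool",R.inv().apply(N))
R1=RK(-6.4); print((R.inv()*R1).as_rotvec())
```

```text
[0.52610332 0.24682223 0.11334944] F tool [  2.81949715 -11.30823566  -5.14406556] 0.030083433800040412 cmd-ish off tool [ 0.75826189 -0.7127461  -2.58747446]
N in tool [-0.03040409 -0.25754932 -0.9657867 ]
[-8.78209408e-04 -5.40336475e-05  1.34307710e+00]
```

>>> {"op": "play_rows", "data": {
  "rows": [
    {"slide": [0,-0.03,0.01],"delta_rot": [0,0,0],"fingers": -0.3},
    {"slide": [0,0,0],"delta_rot": [0,0,0],"fingers": -1},
    {"slide": [0,0,0],"delta_rot": [0,0,0],"fingers": -1},
    {"slide": [0,0,0],"delta_rot": [0,0,0],"fingers": -1}
  ],
  "squeeze": 8
}}

```text
time_s: 24.05
tcp_pos: [0.5227, 0.2468, 0.1107]
eef_rot: [160.1, -2.4, 96.0]
contact_force: [-19.9, 2.6, 6.9]
gripper_width: 0.0215
gripper_force: 8.0
```

>>> {"op": "play_rows", "data": {
  "rows": [
    {"slide": [0,-0.02,0],"delta_rot": [0,0,0],"fingers": -1},
    {"slide": [0,0,0],"delta_rot": [0,0,0],"fingers": -1}
  ]
}}

```text
time_s: 24.3
tcp_pos: [0.5217, 0.2471, 0.1107]
eef_rot: [160.0, -2.4, 95.9]
contact_force: [0.6, -0.6, 0.5]
gripper_width: 0.0209
gripper_force: 7.7
```

>>> {"op": "play_rows", "data": {
  "rows": [
    {"slide": [0,0,0],"delta_rot": [0,0,0.9],"fingers": -1},
    {"slide": [0,0,0],"delta_rot": [0,0,0.9],"fingers": -1},
    {"slide": [0,0,0],"delta_rot": [0,0,0.9],"fingers": -1},
    {"slide": [0,0,0],"delta_rot": [0,0,0.9],"fingers": -1}
  ]
}}

```text
time_s: 24.8
tcp_pos: [0.5217, 0.247, 0.1108]
eef_rot: [161.5, -8.0, 80.2]
contact_force: [-1.6, -0.4, 1.5]
gripper_width: 0.0208
gripper_force: 7.8
```

```bash
cat > needle.py <<'E'
from h import *
from plant import r
def read(show=None):
    """dark/red radial profile on gauge plane: angle of the darkest and reddest line"""
    for n in ("top","scene"):
        c=r.capture(n); im=c["image"].astype(np.float32)
        hub=np.array({"top":HT,"scene":HS}[n])
        best=[]
        for a in np.arange(-140,141,1.):
            X=np.array([W(hub[0]+rr*np.cos(np.radians(a)),hub[1]-rr*np.sin(np.radians(a)),.015) for rr in np.linspace(.009,.026,12)])
            p=proj(c,X).astype(np.float32)
            v=np.array([cv2.getRectSubPix(im,(1,1),(float(x),float(y)))[0,0] if 0 else cv2.remap(im,np.float32([[x]]),np.float32([[y]]),1)[0,0] for x,y in p])
            best.append((a,v.sum(1).mean(),(v[:,2]-v[:,:2].max(1)).mean()))
        b=np.array(best)
        def peak(w): 
            i=w.argmax(); s=slice(max(i-8,0),i+9); ww=np.clip(w[s]-np.percentile(w[s],20),0,None); return round((b[s,0]*ww).sum()/ww.sum(),1),round(float(w[i]),0)
        print(n,"red",peak(b[:,2]),"dark",peak(-b[:,1]+np.median(b[:,1])-2*np.clip(b[:,2],0,None)))
c=dict(np.load("top0.npz"));HT=pl(c,T((197,172)),.015)
c=dict(np.load("scene0.npz"));HS=pl(c,Sc((176,142)),.015)
if __name__=="__main__":
    st=r.get_state();R=Ro.from_euler("xyz",st["eef_rot"],degrees=True);print(st["tcp_pos"],R.inv().apply(st["contact_force"]),st["moment"],st["gripper_width"],st["joints"]); read()
E
sed -i 's/^O=.*/O=np.array([.545,.252,0.])/' h.py; python3 needle.py
```

```text
[0.52173481 0.24702175 0.11083406] [-0.44033143 -0.90663525 -1.96652956] [-0.63090883  0.97297332  0.03651628] 0.020849108252450312 [ 48.79029291   7.49827464 -50.11311689  37.12785894 -19.67884298
  86.29353259]
top red (np.float64(-9.0), 145.0) dark (np.float64(118.2), 247.0)
scene red (np.float64(-7.3), 154.0) dark (np.float64(-62.2), 356.0)
```

>>> {"op": "play_rows", "data": {
  "rows": [
    {"slide": [0,0,0],"delta_rot": [0,0,0.9],"fingers": -1},
    {"slide": [0,0,0],"delta_rot": [0,0,0.9],"fingers": -1},
    {"slide": [0,0,0],"delta_rot": [0,0,0.9],"fingers": -1},
    {"slide": [0,0,0],"delta_rot": [0,0,0.9],"fingers": -1},
    {"slide": [0,0,0],"delta_rot": [0,0,0.9],"fingers": -1},
    {"slide": [0,0,0],"delta_rot": [0,0,0],"fingers": -1}
  ]
}}

```text
time_s: 25.65
tcp_pos: [0.5217, 0.247, 0.1108]
eef_rot: [165.3, -13.9, 60.3]
contact_force: [1.3, -0.6, 4.0]
gripper_width: 0.0194
gripper_force: 7.8
```

```bash
python3 needle.py
```

```text
[0.52171965 0.24698374 0.11082907] [ 1.10894301  2.40094129 -3.36684298] [-1.00704612  0.43084891 -0.32956215] 0.019364695396578428 [ 48.79071363   7.49730538 -50.11618001  37.13443746 -19.68395207
  65.89489118]
top red (np.float64(-9.1), 145.0) dark (np.float64(-45.8), 275.0)
scene red (np.float64(-7.5), 155.0) dark (np.float64(-43.6), 379.0)
```

>>> {"op": "play_rows", "data": {
  "rows": [
    {"slide": [0,0,0],"delta_rot": [0,0,0.9],"fingers": -1},
    {"slide": [0,0,0],"delta_rot": [0,0,0.9],"fingers": -1},
    {"slide": [0,0,0],"delta_rot": [0,0,0.9],"fingers": -1},
    {"slide": [0,0,0],"delta_rot": [0,0,0.9],"fingers": -1},
    {"slide": [0,0,0],"delta_rot": [0,0,0.9],"fingers": -1},
    {"slide": [0,0,0],"delta_rot": [0,0,0.5],"fingers": -1},
    {"slide": [0,0,0],"delta_rot": [0,0,0],"fingers": -1}
  ]
}}

```text
time_s: 26.62
tcp_pos: [0.5218, 0.247, 0.1106]
eef_rot: [171.9, -18.5, 36.9]
contact_force: [5.5, -2.3, 2.2]
gripper_width: 0.0179
gripper_force: 7.8
```

```bash
python3 needle.py
```

```text
[0.52176593 0.24695536 0.11060628] [ 3.53901122  5.26696161 -0.4394067 ] [-1.24393543 -0.77020864 -0.45241416] 0.017859464611052464 [ 48.78085477   7.52501874 -50.11538835  37.14367104 -19.67454184
  42.95309222]
top red (np.float64(-9.0), 138.0) dark (np.float64(-25.1), 297.0)
scene red (np.float64(-7.7), 142.0) dark (np.float64(135.9), 342.0)
```

```bash
cat > prof.py <<'E'
from needle import *
for n in ("top","scene"):
    c=r.capture(n); im=c["image"].astype(np.float32); np.savez(n+"9.npz",**c)
    hub={"top":HT,"scene":HS}[n]; out=[]
    for a in np.arange(-60,21,2.):
        X=np.array([W(hub[0]+q*np.cos(np.radians(a)),hub[1]-q*np.sin(np.radians(a)),.015) for q in np.linspace(.014,.027,10)])
        p=proj(c,X).astype(np.float32); v=cv2.remap(im,p[:,:1].copy(),p[:,1:].copy(),1)[:,0]
        out.append((a,v[:,2].mean(),v[:,:2].mean()))
    o=np.array(out); print(n); print("ang",o[:,0].astype(int).tolist()); print("R  ",o[:,1].astype(int).tolist()); print("GB ",o[:,2].astype(int).tolist())
    p=proj(c,W(.076,0,.015))[0].astype(int); crop=im[p[1]-18:p[1]+18,p[0]-20:p[0]+20].astype(np.uint8)
    cv2.imwrite(f"pics/g_{n}.png",cv2.resize(crop,None,fx=9,fy=9,interpolation=cv2.INTER_CUBIC))
a,b=[cv2.imread(f"pics/g_{n}.png") for n in ("top","scene")]; cv2.imwrite("pics/g_both.png",np.hstack([a,b]))
E
python3 prof.py
```

```text
top
ang [-60, -58, -56, -54, -52, -50, -48, -46, -44, -42, -40, -38, -36, -34, -32, -30, -28, -26, -24, -22, -20, -18, -16, -14, -12, -10, -8, -6, -4, -2, 0, 2, 4, 6, 8, 10, 12, 14, 16, 18, 20]
R   [172, 172, 172, 173, 173, 173, 173, 172, 171, 169, 166, 161, 153, 142, 126, 107, 87, 74, 76, 86, 105, 126, 145, 160, 171, 178, 182, 181, 177, 174, 173, 173, 174, 173, 173, 172, 172, 172, 172, 172, 172]
GB  [170, 170, 171, 171, 171, 172, 172, 171, 170, 169, 166, 161, 154, 142, 126, 107, 85, 68, 63, 64, 69, 71, 66, 52, 38, 29, 33, 48, 68, 91, 115, 139, 156, 166, 171, 171, 171, 172, 172, 172, 172]
scene
ang [-60, -58, -56, -54, -52, -50, -48, -46, -44, -42, -40, -38, -36, -34, -32, -30, -28, -26, -24, -22, -20, -18, -16, -14, -12, -10, -8, -6, -4, -2, 0, 2, 4, 6, 8, 10, 12, 14, 16, 18, 20]
R   [253, 253, 253, 253, 253, 253, 253, 251, 247, 242, 237, 231, 225, 217, 206, 191, 172, 154, 141, 134, 135, 147, 163, 183, 202, 219, 231, 241, 246, 249, 251, 252, 252, 252, 252, 252, 252, 252, 252, 252, 252]
GB  [248, 249, 249, 249, 249, 249, 249, 247, 243, 239, 234, 229, 224, 217, 206, 191, 172, 153, 135, 120, 105, 95, 86, 77, 71, 69, 76, 93, 115, 140, 166, 189, 208, 222, 233, 239, 244, 247, 248, 249, 249]
```

>>> {"op": "play_rows", "data": {
  "rows": [
    {"slide": [0,0,0],"delta_rot": [0,0,0.9],"fingers": -1},
    {"slide": [0,0,0],"delta_rot": [0,0,0.9],"fingers": -1},
    {"slide": [0,0,0],"delta_rot": [0,0,0.9],"fingers": -1},
    {"slide": [0,0,0],"delta_rot": [0,0,0.4],"fingers": -1},
    {"slide": [0,0,0],"delta_rot": [0,0,0],"fingers": -1}
  ]
}}

```text
time_s: 27.45
tcp_pos: [0.5217, 0.2468, 0.1103]
eef_rot: [176.8, -19.8, 21.9]
contact_force: [5.9, -2.4, -0.0]
gripper_width: 0.0169
gripper_force: 7.9
```

```bash
cat > meas.py <<'E'
from needle import *
def ang(c,n,which,lo=-60,hi=40):
    im=c["image"].astype(np.float32); hub={"top":HT,"scene":HS}[n]; A=np.arange(lo,hi+.1,1.); o=[]
    for a in A:
        X=np.array([W(hub[0]+q*np.cos(np.radians(a)),hub[1]-q*np.sin(np.radians(a)),.015) for q in np.linspace(.014,.027,10)])
        p=proj(c,X).astype(np.float32); v=cv2.remap(im,p[:,:1].copy(),p[:,1:].copy(),1)[:,0]
        o.append((v[:,2]-v[:,:2].max(1)).mean() if which=="red" else -v[:,2].mean())
    o=np.array(o); i=o.argmax(); s=slice(max(i-9,0),i+10); w=np.clip(o[s]-(o.max()+np.median(o))/2,0,None); return round((A[s]*w).sum()/w.sum(),2)
if __name__=="__main__":
    for n in ("top","scene"):
        c0=load(n+"0"); c9=load(n+"9"); c=r.capture(n); np.savez(n+"now.npz",**c)
        print(n,"red0",ang(c0,n,"red"),"needle0",ang(c0,n,"n",-120,-50),"needle9",ang(c9,n,"n",-60,20),"red now",ang(c,n,"red"),"needle now",ang(c,n,"n",-40,20))
E
python3 meas.py
```

```text
top red0 -8.64 needle0 -83.36 needle9 -24.94 red now -6.19 needle now -10.93
scene red0 -7.17 needle0 -82.4 needle9 -21.51 red now -6.14 needle now -8.75
```

>>> {"op": "play_rows", "data": {
  "rows": [
    {"slide": [0,0,0],"delta_rot": [0,0,0.45],"fingers": -1},
    {"slide": [0,0,0],"delta_rot": [0,0,0],"fingers": -1},
    {"slide": [0,0,0],"delta_rot": [0,0,0],"fingers": -1}
  ]
}}

```text
time_s: 27.92
tcp_pos: [0.5217, 0.2468, 0.1103]
eef_rot: [177.5, -19.9, 19.7]
contact_force: [4.8, -2.6, 0.3]
gripper_width: 0.0159
gripper_force: 7.9
```

```bash
python3 meas.py
```

```text
top red0 -8.64 needle0 -83.36 needle9 -24.94 red now -9.83 needle now -8.07
scene red0 -7.17 needle0 -82.4 needle9 -21.51 red now -9.01 needle now -5.88
```

>>> {"op": "play_rows", "data": {
  "rows": [
    {"slide": [0,0,0],"delta_rot": [0,0,-0.18],"fingers": -1},
    {"slide": [0,0,0],"delta_rot": [0,0,0],"fingers": -1},
    {"slide": [0,0,0],"delta_rot": [0,0,0],"fingers": -1}
  ]
}}

```text
time_s: 28.4
tcp_pos: [0.5216, 0.2467, 0.1103]
eef_rot: [177.2, -19.9, 20.6]
contact_force: [6.5, -2.0, -0.5]
gripper_width: 0.0164
gripper_force: 8.0
```

```bash
python3 meas.py; python3 prof.py | grep -v ang
```

```text
top red0 -8.64 needle0 -83.36 needle9 -24.94 red now -9.77 needle now -8.09
scene red0 -7.17 needle0 -82.4 needle9 -21.51 red now -8.5 needle now -7.03
top
R   [171, 172, 172, 172, 172, 172, 172, 172, 172, 172, 172, 172, 172, 172, 172, 172, 171, 168, 165, 160, 156, 150, 142, 129, 113, 99, 91, 99, 115, 134, 152, 164, 172, 175, 175, 174, 173, 173, 173, 172, 172]
GB  [170, 171, 171, 171, 171, 171, 171, 171, 170, 171, 171, 172, 172, 172, 172, 170, 168, 164, 157, 147, 135, 118, 97, 73, 53, 41, 41, 52, 69, 91, 115, 138, 155, 165, 170, 171, 171, 172, 172, 172, 172]
scene
R   [254, 253, 253, 253, 252, 252, 252, 252, 253, 253, 253, 253, 253, 253, 252, 251, 249, 246, 241, 236, 230, 221, 210, 194, 178, 162, 155, 157, 165, 177, 194, 210, 224, 235, 243, 248, 251, 253, 253, 253, 253]
GB  [249, 249, 249, 249, 248, 248, 248, 248, 249, 249, 249, 249, 249, 249, 248, 246, 243, 238, 231, 223, 210, 193, 170, 140, 108, 80, 72, 81, 104, 132, 161, 186, 206, 221, 232, 239, 244, 247, 248, 249, 249]
```

View pics/g_both.png

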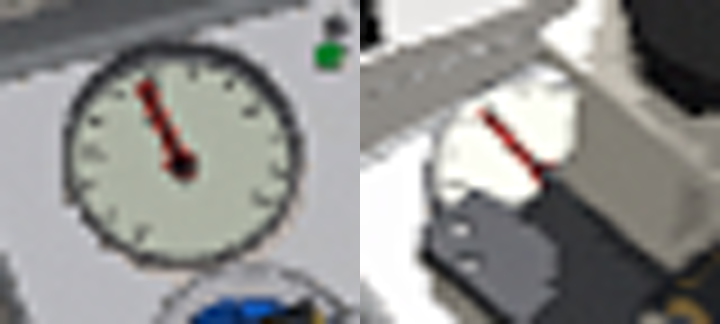

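The needle lies over the red hand in both halves, at about (160,125) and (510,145), within about 0.4°. Now I'll release the knob and back off.

>>> {"op": "play_rows", "data": {
  "rows": [
    {"slide": [0,0,0],"delta_rot": [0,0,0],"fingers": -0.4},
    {"slide": [0,0,0],"delta_rot": [0,0,0],"fingers": -0.1},
    {"slide": [0,0,0],"delta_rot": [0,0,0],"fingers": -0.1},
    {"slide": [0,0,-0.1],"delta_rot": [0,0,0],"fingers": -0.1},
    {"slide": [0,0,-0.2],"delta_rot": [0,0,0],"fingers": -0.1},
    {"slide": [0,0,-0.2],"delta_rot": [0,0,0],"fingers": -0.1},
    {"slide": [0,0,0],"delta_rot": [0,0,0],"fingers": 0}
  ]
}}

```text
time_s: 29.48
tcp_pos: [0.4964, 0.2428, 0.1832]
eef_rot: [177.4, -20.1, 20.5]
contact_force: [0.7, 0.4, -0.8]
gripper_width: 0.0429
gripper_force: 0.0
```

```bash
python3 meas.py
python3 - <<'E'
from kin import *; from h import *
from plant import r
st=r.get_state(); print(st["tcp_pos"],st["eef_rot"])
# lever post down: where TCP sat at contact, opened
p=np.array([.4655,.2295,.0590]); z=RL.apply([0,0,1])
plan(st["tcp_pos"],st["eef_rot"],p-.08*z,RL); print(p-.08*z)
plan(p-.08*z,RL.as_euler("xyz",degrees=True),p,RL,vmax=.03)
E
```

```text
top red0 -8.64 needle0 -83.36 needle9 -8.14 red now -9.73 needle now -8.15
scene red0 -7.17 needle0 -82.4 needle9 -7.02 red now -55.57 needle now -28.79
[0.49597328 0.24154933 0.18072789] [177.3095686  -19.93020113  20.52333959]
8 rows; rot [-0.031, -0.166, 0.944]
[[-0.053, -0.003, 0.02], [-0.053, 0.001, 0.02], [-0.052, 0.005, 0.021], [-0.052, 0.009, 0.022], [-0.051, 0.013, 0.023], [-0.049, 0.017, 0.023], [-0.047, 0.02, 0.024], [-0.045, 0.024, 0.025]]
[0.44659773 0.22534407 0.13662366]
3 rows; rot [0.0, 0.0, 0.0]
[[0.0, -0.0, 0.178]]
```

>>> {"op": "play_rows", "data": {
  "rows": [
    {"slide": [-0.053,-0.003,0.02],"delta_rot": [-0.03,-0.166,0.945],"fingers": 0},
    {"slide": [-0.053,0.001,0.02],"delta_rot": [-0.03,-0.166,0.945],"fingers": 0},
    {"slide": [-0.052,0.005,0.021],"delta_rot": [-0.03,-0.166,0.945],"fingers": 0},
    {"slide": [-0.052,0.009,0.022],"delta_rot": [-0.03,-0.166,0.945],"fingers": 0},
    {"slide": [-0.051,0.013,0.023],"delta_rot": [-0.03,-0.166,0.945],"fingers": 0},
    {"slide": [-0.049,0.017,0.023],"delta_rot": [-0.03,-0.166,0.945],"fingers": 0},
    {"slide": [-0.047,0.02,0.024],"delta_rot": [-0.03,-0.166,0.945],"fingers": 0},
    {"slide": [-0.045,0.024,0.025],"delta_rot": [-0.03,-0.166,0.945],"fingers": 0}
  ]
}}

```text
time_s: 30.58
tcp_pos: [0.4464, 0.2243, 0.135]
eef_rot: [-173.6, -12.3, -15.5]
contact_force: [0.5, 0.3, 0.4]
gripper_width: 0.0438
gripper_force: 0.0
```

Run:
```python
from h import *
from plant import r
st=r.get_state(); print(st["tcp_pos"],st["eef_rot"])
plan(st["tcp_pos"],st["eef_rot"],[.4655,.2295,.0590],RL,vmax=.03)
```

```text
[0.4463897  0.22430864 0.13501664] [-173.64623473  -12.34750903  -15.50692963]
3 rows; rot [0.011, 0.006, -0.013]
[[0.001, -0.003, 0.175], [0.001, -0.003, 0.175], [0.001, -0.003, 0.175]]
```

>>> {"op": "play_rows", "data": {
  "rows": [
    {"slide": [0.001,-0.003,0.15],"delta_rot": [0,0,0],"fingers": 0},
    {"slide": [0.001,-0.003,0.15],"delta_rot": [0,0,0],"fingers": 0},
    {"slide": [0.001,-0.003,0.12],"delta_rot": [0,0,0],"fingers": 0},
    {"slide": [0,0,0.08],"delta_rot": [0,0,0],"fingers": 0},
    {"slide": [0,0,0],"delta_rot": [0,0,0],"fingers": -1},
    {"slide": [0,0,0],"delta_rot": [0,0,0],"fingers": -1},
    {"slide": [0,0,0],"delta_rot": [0,0,0],"fingers": -1},
    {"slide": [0,0,0],"delta_rot": [0,0,0],"fingers": -1}
  ],
  "squeeze": 6
}}

```text
time_s: 31.58
tcp_pos: [0.4647, 0.2293, 0.0639]
eef_rot: [-173.6, -12.4, -15.4]
contact_force: [-3.9, -2.3, 1.1]
gripper_width: 0.0178
gripper_force: 5.9
```

>>> {"op": "play_rows", "data": {
  "rows": [
    {"slide": [-0.02,-0.046,-0.001],"delta_rot": [0,0,0],"fingers": -1},
    {"slide": [-0.016,-0.047,-0.003],"delta_rot": [0,0,0],"fingers": -1},
    {"slide": [-0.012,-0.048,-0.004],"delta_rot": [0,0,0],"fingers": -1},
    {"slide": [-0.007,-0.049,-0.006],"delta_rot": [0,0,0],"fingers": -1},
    {"slide": [-0.002,-0.049,-0.008],"delta_rot": [0,0,0],"fingers": -1},
    {"slide": [0.002,-0.049,-0.009],"delta_rot": [0,0,0],"fingers": -1}
  ]
}}

```text
time_s: 32.33
tcp_pos: [0.466, 0.273, 0.0713]
eef_rot: [-173.6, -12.4, -15.4]
contact_force: [-3.9, -2.5, 0.6]
gripper_width: 0.0177
gripper_force: 6.3
```

>>> {"op": "play_rows", "data": {
  "rows": [
    {"slide": [0.007,-0.048,-0.011],"delta_rot": [0,0,0],"fingers": -1},
    {"slide": [0.012,-0.047,-0.012],"delta_rot": [0,0,0],"fingers": -1},
    {"slide": [0.016,-0.045,-0.013],"delta_rot": [0,0,0],"fingers": -1},
    {"slide": [0.021,-0.043,-0.015],"delta_rot": [0,0,0],"fingers": -1}
  ]
}}

```text
time_s: 32.83
tcp_pos: [0.4793, 0.2977, 0.0839]
eef_rot: [-173.6, -12.4, -15.4]
contact_force: [-4.4, -1.2, 0.3]
gripper_width: 0.0175
gripper_force: 6.3
```

>>> {"op": "play_rows", "data": {
  "rows": [
    {"slide": [0.025,-0.041,-0.016],"delta_rot": [0,0,0],"fingers": -1},
    {"slide": [0.015,-0.02,-0.008],"delta_rot": [0,0,0],"fingers": -1},
    {"slide": [0,0,0],"delta_rot": [0,0,0],"fingers": -1}
  ]
}}

```text
time_s: 33.2
tcp_pos: [0.487, 0.3055, 0.0901]
eef_rot: [-173.5, -12.5, -15.4]
contact_force: [-2.9, -1.7, 3.4]
gripper_width: 0.0173
gripper_force: 6.3
```

>>> {"op": "play_rows", "data": {
  "rows": [
    {"slide": [0.018,-0.018,-0.008],"delta_rot": [0,0,0],"fingers": -1},
    {"slide": [0,0,0],"delta_rot": [0,0,0],"fingers": -1}
  ]
}}

```text
time_s: 33.45
tcp_pos: [0.4886, 0.3057, 0.0908]
eef_rot: [-173.6, -12.4, -15.4]
contact_force: [-7.3, -2.4, 0.9]
gripper_width: 0.0177
gripper_force: 6.1
```

>>> {"op": "play_rows", "data": {
  "rows": [
    {"slide": [0.018,-0.018,-0.008],"delta_rot": [0,0,0],"fingers": -1},
    {"slide": [0,0,0],"delta_rot": [0,0,0],"fingers": -1}
  ]
}}

```text
time_s: 33.7
tcp_pos: [0.4907, 0.3053, 0.0916]
eef_rot: [-173.9, -12.3, -15.4]
contact_force: [-7.2, -6.5, -1.6]
gripper_width: 0.0171
gripper_force: 5.5
```

>>> {"op": "play_rows", "data": {
  "rows": [
    {"slide": [0.01,-0.025,-0.005],"delta_rot": [0,0,0],"fingers": -1},
    {"slide": [0,0,0],"delta_rot": [0,0,0],"fingers": -1}
  ],
  "squeeze": 10
}}

```text
time_s: 33.95
tcp_pos: [0.4913, 0.3055, 0.0916]
eef_rot: [-174.2, -12.2, -15.5]
contact_force: [-10.6, -10.4, -0.2]
gripper_width: 0.0169
gripper_force: 9.0
```

```bash
python3 meas.py | cut -c1-200
python3 - <<'E'
from h import *
from plant import r
st=r.get_state();F=st["contact_force"];print(F,"tangential(+=loosening dir)",F@lev(0)[1],"radial",F@lev(0)[0])
E
```

```text
top red0 -8.64 needle0 -83.36 needle9 -8.14 red now -9.79 needle now -8.13
scene red0 -7.17 needle0 -82.4 needle9 -7.02 red now 36.42 needle now -36.27
[-10.305112   -11.52839411  -1.01174933] tangential(+=loosening dir) 13.39324679686772 radial -4.499215287497667
```

>>> {"op": "play_rows", "data": {
  "rows": [
    {"slide": [0,0,0],"delta_rot": [0,0,0],"fingers": 0},
    {"slide": [0,0,0],"delta_rot": [0,0,0],"fingers": 0},
    {"slide": [0,0,0],"delta_rot": [0,0,0],"fingers": 0},
    {"slide": [0,0,-0.15],"delta_rot": [0,0,0],"fingers": 0},
    {"slide": [0,0,-0.25],"delta_rot": [0,0,0],"fingers": 0},
    {"slide": [0,0,-0.25],"delta_rot": [0,0,0],"fingers": 0},
    {"slide": [0,0,-0.3],"delta_rot": [0,0,0],"fingers": 0},
    {"slide": [0,0,-0.3],"delta_rot": [0,0,0],"fingers": 0}
  ]
}}

```text
time_s: 35.05
tcp_pos: [0.4501, 0.3026, 0.2793]
eef_rot: [-173.4, -12.5, -15.4]
contact_force: [0.5, 0.7, 0.1]
gripper_width: 0.044
gripper_force: 0.0
```

```bash
python3 meas.py
python3 - <<'E'
from h import *
from plant import r
for n,b in (("top",(190,180,260,230)),("scene",(200,220,280,290))):
    c0=load(n+"0"); c=r.capture(n); np.savez(n+"end.npz",**c)
    for d in (c0,c):
        m=cv2.inRange(cv2.cvtColor(d["image"],cv2.COLOR_BGR2HSV),(5,120,90),(22,255,255))
        ys,xs=np.nonzero(m[b[1]:b[3],b[0]:b[2]]); print(n,len(xs),(xs.mean()+b[0],ys.mean()+b[1]) if len(xs) else None)
print(r.get_state()["tcp_pos"])
t=load("topend"); cv2.imwrite("pics/end.png",np.hstack([cv2.resize(t["image"][120:270,180:480],None,fx=2.5,fy=3)]))
E
```

```text
top red0 -8.64 needle0 -83.36 needle9 -8.14 red now -9.7 needle now -8.16
scene red0 -7.17 needle0 -82.4 needle9 -7.02 red now -8.5 needle now -7.01
top 53 (np.float64(207.64150943396226), np.float64(201.56603773584905))
top 31 (np.float64(208.03225806451613), np.float64(200.38709677419354))
scene 54 (np.float64(237.2037037037037), np.float64(251.64814814814815))
scene 40 (np.float64(229.1), np.float64(249.925))
[0.45045632 0.30304449 0.27866888]
```

View pics/end.png

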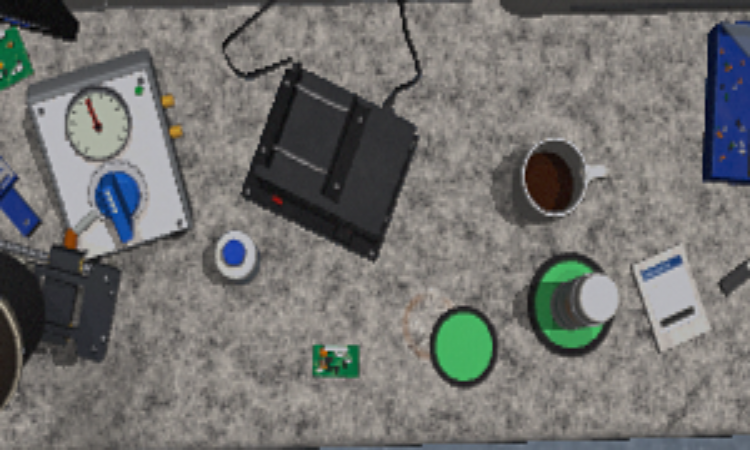

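The final picture shows the can standing on the large mat at about (585,300), with its top where an upright can should appear. The needle lies over the red hand at (92,110), about 0.3° off. In the scene view the post is back at its starting pixel, (229,250), and the gripper is clear of everything. I'm handing in.

```bash
python3 -c "
from plant import r
print(r.close_job())"
```

```text
the job is handed in; nothing more can be done
None
```

The job is handed in at about 35 s of the 72 s allowed: the can stands upright on the 112 mm mat, the needle lies over the red hand to within about 0.5° by camera, and the lever is fully back at its tight stop; no verdict was returned.

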